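# Square start of the gauge's clamp screw

### The job

Take the larger of the two box drivers from the wooden tool rest, set it squarely on the slanted, square-headed clamp screw of the height gauge, in line with the screw and fully down, before you turn; then, keeping it square, turn the screw clockwise until it meets its stop. Then lift the driver off and stand it upright on the wooden rest again, letting go; touch the screw only with the driver, and leave the small driver, bottle, copper cap and crown where they are.

Things in the scene. Friction and masses are not known exactly. Their poses are not given: they have to be found in the camera images.
- gauge: Grey height gauge, fixed. Origin: underside centre of its base, 170 (x) x 180 (y) x 14 mm, z up. 26 mm column at x=50, y=-10 mm, 240 tall; carriage and arm at z=135 reach to y=88; spindle over an anvil at (50, 55), top z=24. The clamp screw's round boss, 42 mm dia, at x=-35, y=-35 leans 0.35 rad from vertical towards -x (the robot's side); nothing else stands there.
- screw_seat (a point): Clamp screw: steel, square head 18 x 18 mm, 14 mm tall, on a round flange of 38 mm dia. The point: centre of the flange's top face, whence the head rises and where the driver's rim rests; +z is the screw's axis, out of the head; x and y are square to the head's flats and turn with it. In the gauge's frame at about x=-50, y=-35, z=58 mm.
- screw (a joint): Turn of the clamp screw, rad, growing clockwise as seen looking down on the head (about the seat's -z). Starts between 0 and 0.3, hard stop at 1.2; friction about 0.08 N m, stays where left; sinks about 1 mm per rad.
- driver: Larger box driver, 0.28 kg, loose, upright on the rest, socket down. Origin: centre of its rim below, z to the handle. Socket block 36 x 36, 30 mm tall; square socket 20.5 wide, 18 deep, mouth chamfered 2.5, so about 0.15 rad of play each way on the 18 mm head. Shank 16 dia, z=30 to 56; square wooden handle 22 x 22, z=56 to 116 mm. Flats of socket, block and handle face x and y.
- driver_mouth (a point): Centre of the rim of the larger driver's socket, same as its body origin; z along the driver towards the handle.
- small_driver: The smaller driver: the same but with a 25 mm socket block whose 11 mm socket does not fit. Stands on the rest some 70 to 110 mm from the larger one; which side varies. To be left alone.
- rest: Wooden tool rest, a fixed flat slab 120 (x) x 200 (y) x 8 mm without rims. Origin: underside centre, its top at z=8 mm.
- bottle: Loose olive glass bottle standing upright beside the rest, 62 mm dia to 110 mm height, neck 28 mm dia, 195 mm tall. Origin: underside centre.
- vacuum_cap: Loose copper vacuum cap, 44 mm dia with a small stem, 36 mm tall, standing beside the rest. It and the bottle may swap places: one beyond the rest (+x), one at its +y side. Origin: underside centre.
- crown: Loose gold crown cap, 32 mm dia, 6 mm high, lying on the gauge's anvil. Origin: underside centre.
Things that resemble listed ones, but are neither listed nor needed, are in the scene too. What is shaped like the driver but purple is not meant.

How it is judged:
By the outcome, as a careful person would: the job done as asked, in the order asked, and still so for the second after the job is handed in, with the robot touching nothing.
It also fails if it takes over 58 s, if anything falls off the work surface, if the arm or the gripper's body presses on something with over 40 N, if the wrist force passes 120 N, or if a joint passes its speed limit or range.

### The arm

A 7-joint arm with a two-finger parallel gripper is mounted at the origin on the work surface. World frame = base frame: x ahead of the robot, y to its left, z up, the work surface at z = 0. Lengths are in m, angles in rad, forces in N, time in s.
With the tool pointing down it reaches from about 0.35 to 0.9 m from the base axis. Payload 8.1 kg.
Tool frame: the origin (TCP) lies midway between the tips of the shut fingers; the grasp point (between the pads) lies 19 mm behind it; z points along the fingers, y is the direction in which the jaws open and shut (so a half turn about z gives the same grasp; the last joint's range is limited). The gripper opens to 92 mm and grips with 3 to 60 N. Pads are 19 mm wide; open, the fingers measure 130 mm over their backs; the gripper's body (75 mm by 190 mm) begins 47 mm behind the grasp point.
Start: joints at [-1.309, 0.434, 0.025, 1.573, -0.012, 1.134, -0.075], TCP at [0.223, 0.584, 0.227] pointing down, gripper open.
Joint ranges: [-2.62, 2.62], [-0.44, 2.09], [-1.27, 1.32], [0.08, 2.57], [-1.32, 4.46], [0.12, 2], [-2.74, 2.74]. Speed limits (rad/s): [2.22, 2.22, 3.01, 3.01, 3.14, 3.14, 3.14].

### API

Orientations are given as a rotation vector (axis times angle).
In Python, from cell import arm gives the robot as it stands. The module is installed in compiled form; this text tells all that it offers.
- The arm moves only by the tool jog_arm, never from a script. Its argument "increments" is a list of rows, each an object with "slide": the shift along the tool's x, y, z in mm, a list of three; "roll": the turn about the tool's z in rad; "gripper": the opening, from 0 (shut) to 1 (fully open). In form: [{"slide": [x, y, z], "roll": roll, "gripper": gripper}, ...]. A call has exactly 10 rows; each row is the pose to reach, as a shift and turn from the pose commanded when the call began, along the tool's axes at that moment; what a row does not reach only later rows make up. A row lasts 1/12 s, in which the tool goes at most 41.7 mm and 7.16 degrees, less where a joint would pass 70% of its speed; a pose out of reach is approached as far as the arm can. A call with a gripper value outside its range is refused whole. The fingers move at their own pace and stop on an object; "newtons" is the grip in N (left out, the last holds). Time passes only in rows, so rows that repeat a pose let the fingers close, or fill a call up. It gives the time, the measured TCP pose, the force and the opening at its end, in the units of the state.
- arm.observe(): the state, without advancing time (a new reading comes with each control period).
- arm.get_image(name): name is "side" or "top"; returns a dict with "frame" (420x560x3 uint8, blue, green, red), "depth" (420x560 float32, m along the optical axis (not along the pixel's ray), 0 where there is no reading), "intrinsics" (3x3 intrinsics, pixels), "dist_coeffs" ([k1, k2, p1, p2, k3] as OpenCV has them; the pictures are not rectified), "R" (3x3) and "t" (3): a world point X has camera coordinates R X + t. Camera axes: x right, y down, z forward; pixel columns grow to the right and rows downward; lengths in m; the calibration is good to about 2 mm. A picture is of the moment at which its call begins.
- arm.sign_off(): hands the job in, once; it reports no verdict.
The state is a dict: "clock": time; "joints": joint angles; "dq": joint speeds; "joint_efforts": joint torques, N m; "position": TCP position; "ee_rot": TCP orientation; "force": force on the tool from outside, world axes, zero at the start; "ft_torque": the same for the moment, N m; "width": opening from 0.0 (shut) to 1.0 (fully open).
Only numpy, scipy, OpenCV 4.12 (cv2) and the standard library are available. Lean on these libraries where they do the work, as an engineer would, in place of code of your own. Each camera call takes 0.05 s, during which the arm holds its last target.

## Working session

There is one attempt and no reset: what is moved stays moved. The work goes in short steps, Python scripts to look and compute and a tool call to move; the robot and the scene stay as the last step left them, time stands still between calls to the robot, and variables do not carry over. Pictures are saved under pics/ and viewed, and the job is handed in when it is done.

Besides the shell and the picture viewer there is one more tool, called after "Request:" by a JSON object that holds its "name" and its "arguments". jog_arm: Moves the arm, as the interface text tells. Its arguments: {"type":"object","properties":{"increments":{"type":"array"},"newtons":{"type":"number"}},"required":["increments"]}

```bash
mkdir -p pics; ls; python3 - <<'E'
from cell import arm
import cv2,numpy as np,pickle
print(arm.observe())
for n in("side","top"):
    d=arm.get_image(n); pickle.dump(d,open(f"{n}0.pkl","wb")); cv2.imwrite(f"pics/{n}0.png",d["frame"])
    print(n,d["intrinsics"],d["dist_coeffs"],d["R"],d["t"])
E
```

```text
pics
{'clock': 0.0, 'joints': array([-1.30862222,  0.43523476,  0.02498813,  1.57408465, -0.01158724,
        1.13401222, -0.07508279]), 'dq': array([ 0.0012029 ,  0.00035462, -0.00139584,  0.00072876, -0.00051955,
       -0.00076326,  0.00072876]), 'joint_efforts': array([ 5.98166334e-04, -6.67842293e+01,  9.85074006e-01, -3.14461255e+01,
       -6.05414459e-02,  4.29993134e-02,  1.91194786e-04]), 'position': array([0.22284497, 0.58337526, 0.22594266]), 'ee_rot': array([-5.69884944e-01, -3.08934074e+00,  2.49598815e-03]), 'force': array([-0.83076174,  0.53973492, -0.18013115]), 'ft_torque': array([0.00992911, 0.03766028, 0.04154009]), 'width': 0.9994786615286616}
side [[535.40580963   0.         282.67361489]
 [  0.         535.40580963 218.53699837]
 [  0.           0.           1.        ]] [0.01595175 0.         0.         0.         0.        ] [[ 0.9773154  -0.2117801   0.00194857]
 [-0.16338504 -0.75977392 -0.62932417]
 [ 0.13475881  0.61472984 -0.77714045]] [-0.49755877  0.06873019  1.24545022]
top [[485.91380484   0.         273.37145223]
 [  0.         485.91380484 212.79793147]
 [  0.           0.           1.        ]] [-0.04764487  0.          0.          0.          0.        ] [[ 0.01414396 -0.99983919  0.01102426]
 [-0.99171445 -0.01543519 -0.12753122]
 [ 0.12768087 -0.00912912 -0.99177329]] [-0.11393798  0.50507433  1.37020796]
```

View pics/side0.png

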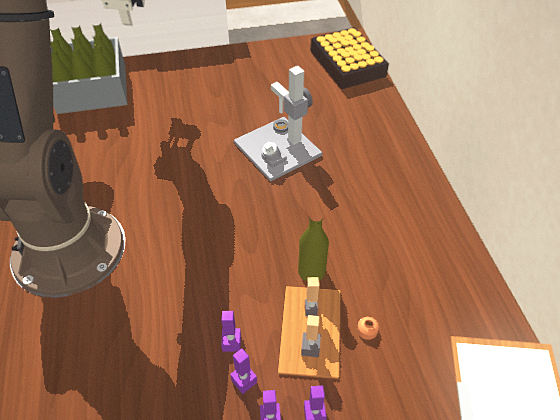

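View pics/top0.png

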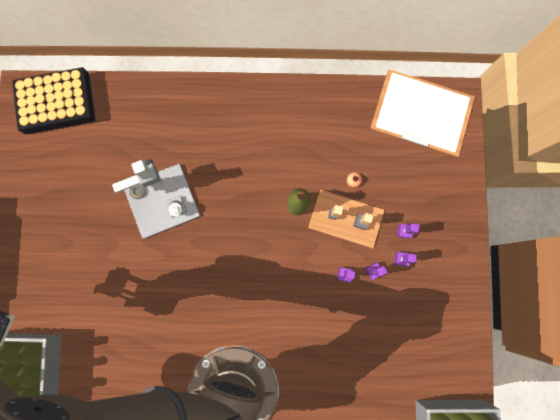

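Side view: the gauge is at (278,150), its screw at (270,149), and the rest at (311,333). The two wooden-handled drivers are at (312,295) and (312,337). Top view: drivers at (337,212) and (365,221), screw at (176,208). The purple decoys are at side (229,330), (243,370), (270,405) and (316,403). The candidates are therefore the two wooden-handled drivers, so I'll look at a close crop.

```bash
cat > h.py <<'E'
import cv2,numpy as np,pickle
from scipy.spatial.transform import Rotation as Ro
def load(n): return pickle.load(open(n+".pkl","rb"))
def snap(n,tag):
    from cell import arm
    d=arm.get_image(n); pickle.dump(d,open(f"{n}{tag}.pkl","wb")); return d
def cloud(d,u0,u1,v0,v1):
    uu,vv=np.meshgrid(np.arange(u0,u1),np.arange(v0,v1))
    z=d["depth"][v0:v1,u0:u1].ravel()
    p=np.stack([uu.ravel(),vv.ravel()],1).astype(float)
    n=cv2.undistortPoints(p[:,None],d["intrinsics"],np.array(d["dist_coeffs"]))[:,0]
    X=np.c_[n*z[:,None],z]; W=(X-d["t"])@d["R"]
    ok=z>0
    return W[ok],p[ok].astype(int),d["frame"][v0:v1,u0:u1].reshape(-1,3)[ok]
def proj(d,P):
    return cv2.projectPoints(np.atleast_2d(P).astype(float),cv2.Rodrigues(np.array(d["R"]))[0],np.array(d["t"]),d["intrinsics"],np.array(d["dist_coeffs"]))[0][:,0]
def crop(d,u0,u1,v0,v1,s,fn,pts=[]):
    im=cv2.resize(d["frame"][v0:v1,u0:u1],None,fx=s,fy=s,interpolation=cv2.INTER_CUBIC)
    for P in pts:
        q=(proj(d,P)-[u0,v0]+.5)*s
        if len(q)>1: cv2.polylines(im,[np.round(q).astype(int)],False,(0,0,255),1)
        else: cv2.circle(im,tuple(int(a) for a in q[0]),3,(0,0,255),-1)
    cv2.imwrite("pics/"+fn,im)
    return im
E
python3 - <<'E'
from h import *
s=load("side0");t=load("top0")
a=crop(s,270,350,270,390,5,"c1.png");b=crop(t,300,400,180,260,5,"c2.png")
import numpy as np
cv2.imwrite("pics/c12.png",np.hstack([cv2.resize(a,(400,600))[:, :],cv2.copyMakeBorder(cv2.resize(b,(400,320)),0,280,0,0,cv2.BORDER_CONSTANT)]))
a=crop(s,225,330,60,190,4,"g1.png");b=crop(t,105,215,150,245,4,"g2.png")
cv2.imwrite("pics/g12.png",np.hstack([cv2.resize(a,(400,495)),cv2.copyMakeBorder(cv2.resize(b,(400,345)),0,150,0,0,cv2.BORDER_CONSTANT)]))
E
```

```text
(no output)
```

View pics/c12.png

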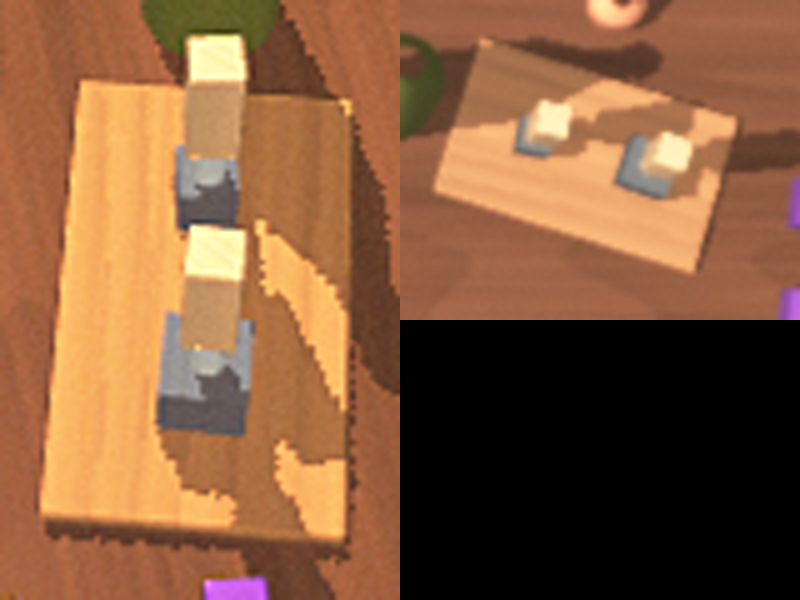

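View pics/g12.png

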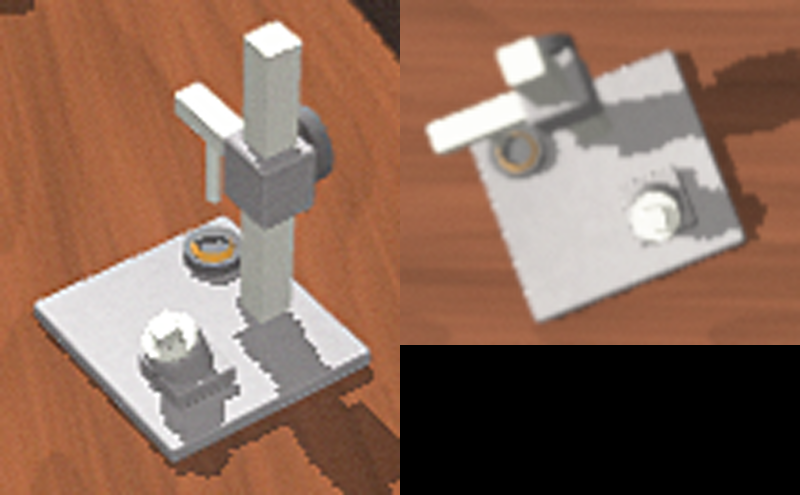

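The larger driver is the one with the wide block: side view about (311,348), top view about (365,221). The screw's square head shows at side (270,147). Next I'll fit the poses.

```bash
cat > fit.py <<'E'
from h import *
from scipy.optimize import minimize
def rect(P,lx,ly,guess):
    # soft: maximise points inside minus outside on boundary -> use minAreaRect 
    r=cv2.minAreaRect(P[:,:2].astype(np.float32)*1000); return r
s=load("side0");t=load("top0")
for n,d,rg,rr in(("side",s,(225,330,100,190),(270,350,270,390)),("top",t,(105,215,150,245),(300,400,180,260))):
    W,p,c=cloud(d,*rg)
    k=(W[:,2]>0.009)&(W[:,2]<0.019); r=rect(W[k],0,0,0); print(n,"gauge",r,np.median(W[k,2]),k.sum())
    b=cv2.boxPoints(r);print(b.round(1).tolist())
    W,p,c=cloud(d,*rr)
    k=(W[:,2]>0.005)&(W[:,2]<0.012); r=rect(W[k],0,0,0); print(n,"rest",r,np.median(W[k,2]),k.sum())
    print(cv2.boxPoints(r).round(1).tolist())
    for z0,z1 in((.118,.128),(.03,.042),(.015,.03)):
        k=(W[:,2]>z0)&(W[:,2]<z1); Q=W[k]
        # cluster
        from scipy.cluster.hierarchy import fcluster,linkage
        if len(Q)<4: continue
        l=fcluster(linkage(Q[:,:2],'single'),0.012,'distance')
        for i in set(l):
            q=Q[l==i]
            if len(q)>5: print(n,z0,len(q),q.mean(0).round(4),[np.round(a,1) for a in cv2.minAreaRect(q[:,:2].astype(np.float32)*1000)])
E
python3 fit.py
```

```text
side gauge ((541.4360961914062, 222.40350341796875), (172.39053344726562, 185.7073516845703), 23.04734992980957) 0.013008471113428136 2140
[[425.79998779296875, 274.1000061035156], [498.5, 103.19999694824219], [657.0999755859375, 170.6999969482422], [584.4000244140625, 341.6000061035156]]
side rest ((492.6544494628906, -314.31982421875), (274.0309753417969, 135.49887084960938), 72.1554946899414) 0.007645250356392149 3758
[[386.20001220703125, -424.0], [515.2000122070312, -465.5], [599.0999755859375, -204.6999969482422], [470.20001220703125, -163.10000610351562]]
side 0.118 120 [ 0.5073 -0.283   0.1229] [array([ 507.2, -282.7]), array([23.5, 21.6]), np.float64(76.2)]
side 0.118 137 [ 0.486  -0.3649  0.123 ] [array([ 486.4, -364.3]), array([23.9, 20.6]), np.float64(75.1)]
side 0.03 59 [ 0.5315 -0.2057  0.0357] [array([ 531.3, -204. ]), array([11.6, 45.8]), np.float64(75.6)]
side 0.03 229 [ 0.4847 -0.3692  0.037 ] [array([ 486.4, -364.2]), array([38.6, 35.7]), np.float64(71.2)]
side 0.03 89 [ 0.5054 -0.2875  0.0367] [array([ 507.6, -283.2]), array([26.6, 24.9]), np.float64(78.6)]
side 0
[... 1312 characters left out ...]
767  0.0366] [array([ 502.5, -276.2]), array([30.9, 16.4]), np.float64(40.6)]
top 0.03 77 [ 0.4841 -0.3567  0.0371] [array([ 487. , -362.5]), array([35.4, 36.5]), np.float64(71.1)]
top 0.015 65 [ 0.602  -0.3435  0.0227] [array([ 601.6, -344.2]), array([39.7, 16. ]), np.float64(89.1)]
top 0.015 10 [ 0.5067 -0.2718  0.023 ] [array([ 507.5, -270.2]), array([32.9, 12.5]), np.float64(25.5)]
top 0.015 21 [ 0.4828 -0.3529  0.022 ] [array([ 481.2, -351.5]), array([49.5, 24.9]), np.float64(27.0)]
top 0.015 21 [ 0.3884 -0.4663  0.0246] [array([ 388.6, -466.9]), array([ 9. , 21.1]), np.float64(83.4)]
top 0.015 15 [ 0.4636 -0.4724  0.0221] [array([ 464.9, -472.6]), array([ 1.8, 32.8]), np.float64(85.6)]
```

The two views agree on the larger driver: handle at (0.487,-0.364), yaw about -17°. The tool can only slide and roll, so I'll have to pivot the driver within the grasp to match the 0.35 rad slant. First I need an accurate seat position.

```bash
cat > seat.py <<'E'
from h import *
from scipy.optimize import least_squares
s=load("side0");t=load("top0")
def base_res(d,rg):
    W,p,c=cloud(d,*rg); return W,p
def axes(yaw):
    G=Ro.from_euler('z',yaw).as_matrix(); T=Ro.from_euler('y',-0.35).as_matrix()
    return G,G@T
# base rectangle: mask of z in 9..19mm -> chamfer fit of outline; use convex outline, side view
for n,d,rg in(("side",s,(225,335,95,190)),("top",t,(115,215,155,245))):
    W,p=base_res(d,rg)
    from scipy.optimize import minimize
    lo=(W[:,2]<0.006)&(W[:,2]>-.01); hi=(W[:,2]>0.0085)&(W[:,2]<0.02)
    def cost(x):
        c,sn=np.cos(x[2]),np.sin(x[2]); q=W[:,:2]-x[:2]
        l=np.c_[q@[c,sn],q@[-sn,c]]
        sd=np.maximum(abs(l[:,0])-.085,abs(l[:,1])-.090)
        return (np.clip(sd[hi],0,.01)).sum()+np.clip(-sd[lo],0,.01).sum()
    r=min((minimize(cost,[.541+a,.222+b,.402],method="Nelder-Mead",options=dict(initial_simplex=np.array([.541+a,.222+b,.402])+np.array([[0,0,0],[.005,0,0],[0,.005,0],[0,0,.05]]))) for a in(-.005,.005) for b in(-.005,.005)),key=lambda r:r.fun)
    print(n,r.x,r.fun)
    g=r.x
    G,T=axes(g[2]); seat=np.array([g[0],g[1],0])+G@[-.05,-.035,.058]; print("seat",seat)
    L=(W-seat)@T
    k=(abs(L[:,0])<.03)&(abs(L[:,1])<.03)&(L[:,2]>-.006)
    for lo_,hi_ in((-.006,.004),(.004,.010),(.010,.02)):
        kk=k&(L[:,2]>lo_)&(L[:,2]<hi_); q=L[kk]
        if len(q)>3: print(lo_,len(q),np.median(q,0).round(4),(q[:,:2].min(0)*1000).round(1),(q[:,:2].max(0)*1000).round(1), [np.round(a,1) for a in cv2.minAreaRect(q[:,:2].astype(np.float32)*1000)])
E
python3 seat.py
```

```text
side [0.54227843 0.22457727 0.40251704] 0.24471695121782594
seat [0.50998527 0.17278777 0.058     ]
-0.006 91 [-0.0045 -0.0075 -0.0008] [-19.2 -20.6] [18.2 17.7] [array([-1. , -2.2]), array([34.1, 36.8]), np.float64(72.6)]
0.004 16 [-0.     -0.0082  0.0075] [ -8.7 -14.7] [9.  9.9] [array([ 2.8, -3.2]), array([24.9, 12.3]), np.float64(60.0)]
0.01 40 [-0.0014 -0.0013  0.0136] [ -9.7 -11.4] [8. 8.] [array([-1.1, -2.1]), array([19.2, 17.1]), np.float64(84.3)]
top [0.5419499  0.22537863 0.39968659] 0.26255505034830434
seat [0.50951029 0.17368074 0.058     ]
-0.006 93 [ 0.0032 -0.0015  0.0001] [-17.7 -19.4] [19.1 17.7] [array([ 0.7, -0.9]), array([37. , 36.9]), np.float64(88.3)]
0.004 11 [ 0.0046 -0.0098  0.0052] [ -9.4 -18. ] [ 9.7 16. ] [array([ 1.8, -1.5]), array([34. , 18.3]), np.float64(79.9)]
0.01 40 [ 0.001  -0.0012  0.0148] [ -8.1 -10.1] [9.5 8.4] [array([ 1.2, -0.8]), array([17.6, 17. ]), np.float64(83.6)]
```

```bash
cat > ov.py <<'E'
from h import *
import sys
yaw=.401; seat=np.array([.5102,.1722,.058])
G=Ro.from_euler('z',yaw).as_matrix();T=G@Ro.from_euler('y',-0.35).as_matrix()
print("axis",T[:,2])
ims=[]
for th in (0.0,0.1,0.2,0.3):
    R=T@Ro.from_euler('z',-th).as_matrix()
    sq=np.array([[-9,-9],[9,-9],[9,9],[-9,9],[-9,-9]])/1000
    P=[seat+np.c_[sq,np.full(5,.014)]@R.T]
    a=np.linspace(0,6.3,40);P.append(seat+np.c_[.019*np.cos(a),.019*np.sin(a),0*a]@R.T)
    row=[crop(load("side0"),255,287,130,168,8,"x.png",P),cv2.resize(crop(load("top0"),155,197,187,229,7,"x.png",P),(256,304))]
    ims.append(np.vstack(row)[:,:])
cv2.imwrite("pics/ov.png",cv2.resize(np.hstack(ims),(800,475)))
E
python3 ov.py
```

```text
axis [-0.31569611 -0.13384646  0.93937271]
```

View pics/ov.png

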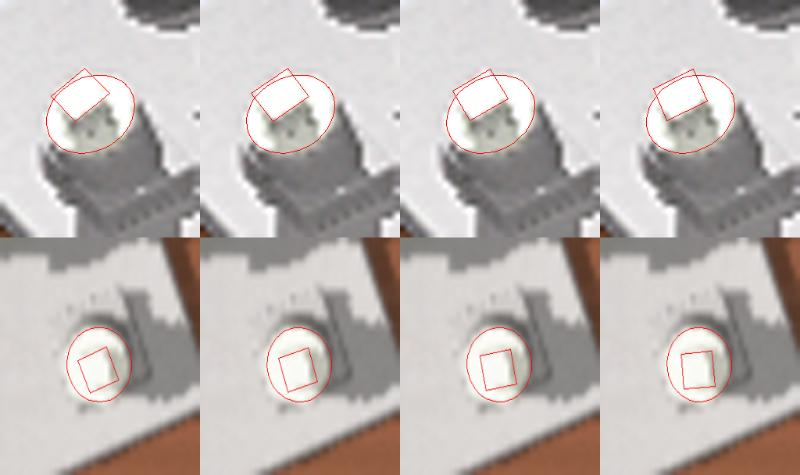

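```bash
python3 - <<'E'
from h import *
s=load("side0");t=load("top0")
a=s["frame"][130:168,255:287].astype(float);b=t["frame"][192:224,160:192].astype(float)
f=lambda x:cv2.resize(np.clip((x-190)/65*255,0,255).astype(np.uint8),(400,int(400*x.shape[0]/x.shape[1])),interpolation=cv2.INTER_NEAREST)
A=f(a);B=f(b);H=max(len(A),len(B))
cv2.imwrite("pics/st.png",np.hstack([cv2.copyMakeBorder(x,0,H-len(x),0,0,cv2.BORDER_CONSTANT) for x in(A,B)]))
# head yaw fit from depth
yaw=.401; seat=np.array([.5102,.1722,.058])
T=(Ro.from_euler('z',yaw)*Ro.from_euler('y',-0.35)).as_matrix()
from scipy.optimize import minimize
Ls=[]
for d,rg in((s,(255,287,130,168)),(t,(160,192,192,224))):
    W,p,c=cloud(d,*rg); L=(W-seat)@T
    L=L[np.hypot(L[:,0],L[:,1])<.018]; Ls.append(L)
    hi=L[:,2]>.0095; lo=(L[:,2]<.006)&(L[:,2]>-.004)
    def cost(x):
        q=L[:,:2]-x[:2]; c,sn=np.cos(-x[2]),np.sin(-x[2])
        sd=np.maximum(abs(q@[c,sn]),abs(q@[-sn,c]))-.009
        return np.clip(sd[hi],0,.004).sum()+np.clip(-sd[lo],0,.004).sum()
    for th in np.arange(-.1,.45,.05):
        r=minimize(lambda x:cost([x[0],x[1],th]),[0,-.0],method="Nelder-Mead",options=dict(initial_simplex=[[0,0],[.002,0],[0,.002]]))
        print(round(th,2),(r.x*1000).round(1),round(r.fun*1000,2),hi.sum(),lo.sum())
E
```

```text
-0.1 [-0.7  1. ] 14.23 43 73
-0.05 [-0.6  0.8] 13.67 43 73
0.0 [-0.6  1. ] 13.62 43 73
0.05 [-0.3  1.3] 13.05 43 73
0.1 [-0.3  1.6] 12.73 43 73
0.15 [-0.4  1.7] 12.86 43 73
0.2 [-0.5  1.6] 13.18 43 73
0.25 [-0.3  1.4] 13.77 43 73
0.3 [0.  1.4] 15.12 43 73
0.35 [0.2 1.2] 17.85 43 73
0.4 [0.5 0.9] 20.96 43 73
-0.1 [0.3 1.9] 3.32 42 79
-0.05 [0.4 1.6] 2.3 42 79
0.0 [0.5 1.5] 1.63 42 79
0.05 [0.5 1.3] 1.28 42 79
0.1 [0.2 1.4] 1.41 42 79
0.15 [0.4 1.2] 1.72 42 79
0.2 [0.1 1.3] 1.87 42 79
0.25 [0.  1.3] 1.54 42 79
0.3 [0.1 1.4] 1.78 42 79
0.35 [0.2 1.4] 2.89 42 79
0.4 [0.1 1.7] 4.52 42 79
```

View pics/st.png

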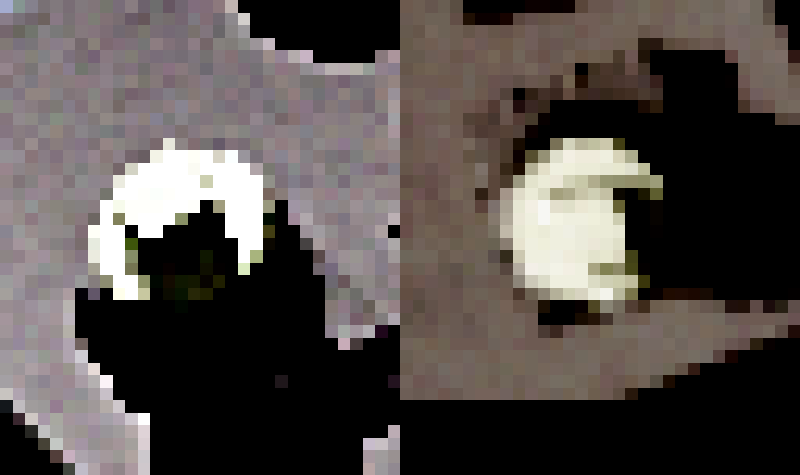

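Scene fit: seat about (0.510,0.173,0.058), matching the expected gauge-frame z of 58 mm. The axis is (-0.316,-0.134,0.939) and the head turn about 0.1 rad. Now I'll move to the driver.

```bash
cat > go.py <<'E'
import sys
from h import *
from cell import arm
def st():
    o=arm.observe(); R=Ro.from_rotvec(o["ee_rot"]).as_matrix()
    return o,np.array(o["position"]),R
def to(target,jaw=None):
    o,p,R=st()
    s=R.T@(np.array(target)-p)*1000
    y=np.degrees(np.arctan2(R[1,1],R[0,1]))
    print("t",round(o["clock"],2),"tcp",p.round(4),"jaw",round(y,1),"tilt",round(float(np.degrees(np.arccos(-R[2,2]))),2),"w",round(o["width"]*92,1),"F",np.round(o["force"],1),"j",np.round(o["joints"],2))
    r=None
    if jaw is not None: r=np.radians(y-jaw); r=round(float(r),3)
    print("slide",s.round(1),"roll",r)
if __name__=="__main__":
    a=[float(x) for x in sys.argv[1:]]
    to(a[:3],a[3] if len(a)>3 else None)
E
python3 go.py .4866 -.3635 .25 -17.2
```

```text
t 0.1 tcp [0.2229 0.5834 0.226 ] jaw 69.1 tilt 0.08 w 92.1 F [-1.1  1.2  0.3] j [-1.31  0.44  0.02  1.57 -0.01  1.13 -0.08]
slide [-584.2 -790.5  -22.8] roll 1.506
```

Request:
{"name": "jog_arm", "arguments": {"increments": [{"slide":[-584,-790,-23],"roll":1.506,"gripper":1},{"slide":[-584,-790,-23],"roll":1.506,"gripper":1},{"slide":[-584,-790,-23],"roll":1.506,"gripper":1},{"slide":[-584,-790,-23],"roll":1.506,"gripper":1},{"slide":[-584,-790,-23],"roll":1.506,"gripper":1},{"slide":[-584,-790,-23],"roll":1.506,"gripper":1},{"slide":[-584,-790,-23],"roll":1.506,"gripper":1},{"slide":[-584,-790,-23],"roll":1.506,"gripper":1},{"slide":[-584,-790,-23],"roll":1.506,"gripper":1},{"slide":[-584,-790,-23],"roll":1.506,"gripper":1}], "newtons": 40}}

```text
clock: 0.93
position: [0.3346, 0.1805, 0.2364]
ee_rot: [-2.276, -2.165, -0.0]
force: [2.0, 0.0, 0.4]
width: 1.0
```

```bash
python3 go.py .4866 -.3635 .25 -17.2
```

```text
t 0.93 tcp [0.3346 0.1805 0.2364] jaw -2.9 tilt 0.03 w 92.0 F [2.  0.  0.4] j [-1.02 -0.    0.39  2.12  0.    1.02 -0.68]
slide [-535.8  179.   -13.8] roll 0.25
```

Request:
{"name": "jog_arm", "arguments": {"increments": [{"slide":[-536,179,-14],"roll":0.25,"gripper":1},{"slide":[-536,179,-14],"roll":0.25,"gripper":1},{"slide":[-536,179,-14],"roll":0.25,"gripper":1},{"slide":[-536,179,-14],"roll":0.25,"gripper":1},{"slide":[-536,179,-14],"roll":0.25,"gripper":1},{"slide":[-536,179,-14],"roll":0.25,"gripper":1},{"slide":[-536,179,-14],"roll":0.25,"gripper":1},{"slide":[-536,179,-14],"roll":0.25,"gripper":1},{"slide":[-536,179,-14],"roll":0.25,"gripper":1},{"slide":[-536,179,-14],"roll":0.25,"gripper":1}]}}

```text
clock: 1.77
position: [0.4494, -0.2197, 0.2467]
ee_rot: [-2.522, -1.873, -0.001]
force: [0.7, 1.8, 0.2]
width: 1.0
```

```bash
python3 go.py .4866 -.3635 .079 -17.2
```

```text
t 1.77 tcp [ 0.4494 -0.2197  0.2467] jaw -16.8 tilt 0.02 w 92.0 F [0.7 1.8 0.2] j [-0.35  0.26  0.88  1.89 -0.23  1.09  0.33]
slide [-127.    77.2  167.7] roll 0.007
```

Request:
{"name": "jog_arm", "arguments": {"increments": [{"slide":[-32,19,0],"roll":0.007,"gripper":1},{"slide":[-64,38,0],"roll":0.007,"gripper":1},{"slide":[-95,58,0],"roll":0.007,"gripper":1},{"slide":[-127,77,20],"roll":0.007,"gripper":1},{"slide":[-127,77,50],"roll":0.007,"gripper":0.8},{"slide":[-127,77,80],"roll":0.007,"gripper":0.7},{"slide":[-127,77,110],"roll":0.007,"gripper":0.6},{"slide":[-127,77,140],"roll":0.007,"gripper":0.6},{"slide":[-127,77,168],"roll":0.007,"gripper":0.6},{"slide":[-127,77,168],"roll":0.007,"gripper":0.6}]}}

```text
clock: 2.6
position: [0.4835, -0.3591, 0.0735]
ee_rot: [-2.523, -1.859, 0.005]
force: [-1.1, 0.6, -0.4]
width: 0.625
```

```bash
python3 go.py .4866 -.3635 .079 -17.2; python3 - <<'E'
from h import *
s=snap("side",1);t=snap("top",1)
a=crop(s,260,360,270,390,5,"x.png");b=crop(t,320,420,170,270,4,"x.png")
cv2.imwrite("pics/p1.png",np.hstack([cv2.resize(a,(400,480)),cv2.copyMakeBorder(b,0,80,0,0,cv2.BORDER_CONSTANT)]))
E
```

```text
t 2.6 tcp [ 0.4835 -0.3591  0.0735] jaw -17.2 tilt 0.49 w 57.5 F [-1.1  0.6 -0.4] j [ 0.09  0.65  0.71  1.82 -0.54  0.87  0.75]
slide [-3.3  4.3 -5.5] roll -0.001
```

View pics/p1.png

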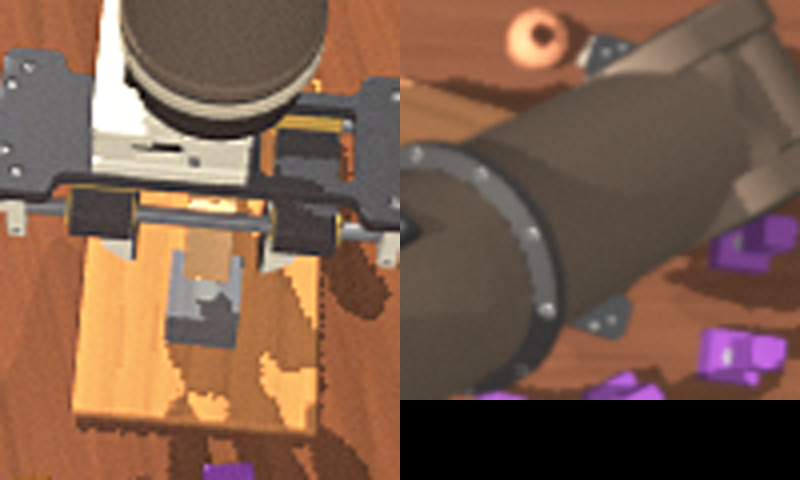

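The fingers straddle the handle, at left-crop (215,240). I'll check the settled pose before closing.

```bash
python3 go.py .4866 -.3635 .079 -17.2
```

```text
t 2.7 tcp [ 0.4855 -0.3616  0.0786] jaw -17.3 tilt 0.12 w 55.7 F [-0.2 -0.2  1. ] j [ 0.09  0.65  0.71  1.82 -0.54  0.88  0.75]
slide [-1.5  1.6 -0.4] roll -0.001
```

Request:
{"name": "jog_arm", "arguments": {"increments": [{"slide":[-1.5,1.6,0],"roll":0,"gripper":0.4},{"slide":[-1.5,1.6,0],"roll":0,"gripper":0.3},{"slide":[-1.5,1.6,0],"roll":0,"gripper":0.15},{"slide":[-1.5,1.6,0],"roll":0,"gripper":0.15},{"slide":[-1.5,1.6,0],"roll":0,"gripper":0.15},{"slide":[-1.5,1.6,0],"roll":0,"gripper":0.15},{"slide":[-1.5,1.6,0],"roll":0,"gripper":0.15},{"slide":[-1.5,1.6,0],"roll":0,"gripper":0.15},{"slide":[-1.5,1.6,0],"roll":0,"gripper":0.15},{"slide":[-1.5,1.6,0],"roll":0,"gripper":0.15}], "newtons": 6}}

```text
clock: 3.53
position: [0.4874, -0.3638, 0.0794]
ee_rot: [2.529, 1.863, 0.001]
force: [-0.6, 0.6, 5.9]
width: 0.239
```

```bash
python3 go.py .4866 -.3635 .079 -17.2
```

```text
t 3.53 tcp [ 0.4874 -0.3638  0.0794] jaw -17.3 tilt 0.04 w 22.0 F [-0.6  0.6  5.9] j [ 0.09  0.65  0.71  1.81 -0.54  0.88  0.75]
slide [ 0.  -0.9  0.4] roll -0.001
```

Request:
{"name": "jog_arm", "arguments": {"increments": [{"slide":[0,0,1.5],"roll":0,"gripper":0.15},{"slide":[4,0,0.8],"roll":0,"gripper":0.15},{"slide":[8,0,0.3],"roll":0,"gripper":0.15},{"slide":[12,0,0],"roll":0,"gripper":0.15},{"slide":[16,0,-0.2],"roll":0,"gripper":0.15},{"slide":[20,0,-0.3],"roll":0,"gripper":0.15},{"slide":[24,0,0],"roll":0,"gripper":0.15},{"slide":[28,0,0.4],"roll":0,"gripper":0.15},{"slide":[32,0,0.8],"roll":0,"gripper":0.15},{"slide":[33,0,0.8],"roll":0,"gripper":0.15}]}}

```text
clock: 4.37
position: [0.4971, -0.3319, 0.0782]
ee_rot: [2.529, 1.863, -0.0]
force: [-0.5, -0.4, -0.5]
width: 0.24
```

```bash
python3 go.py .4866 -.3635 .079 -17.2; cat > look.py <<'E'
from h import *
import sys
tag=sys.argv[1]; u0,u1,v0,v1=map(int,sys.argv[2:6])
s=snap("side",tag); sc=min(800/(u1-u0),600/(v1-v0))
crop(s,u0,u1,v0,v1,int(sc),f"s{tag}.png")
if len(sys.argv)>6:
    u0,u1,v0,v1=map(int,sys.argv[6:10]); t=snap("top",tag); sc=min(800/(u1-u0),600/(v1-v0)); crop(t,u0,u1,v0,v1,int(sc),f"t{tag}.png")
E
python3 look.py 2 270 370 270 390
```

```text
t 4.37 tcp [ 0.4971 -0.3319  0.0782] jaw -17.2 tilt 0.02 w 22.1 F [-0.5 -0.4 -0.5] j [ 0.03  0.64  0.71  1.84 -0.54  0.86  0.7 ]
slide [-33.3  -0.7  -0.8] roll -0.001
```

View pics/s2.png

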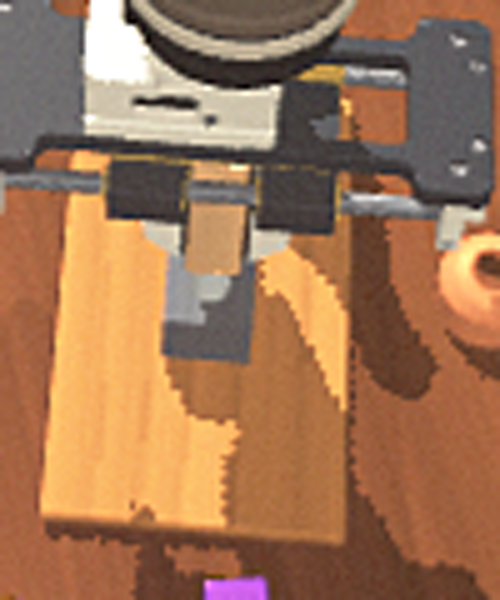

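```bash
cat > tilt.py <<'E'
from h import *
import sys
d=load(sys.argv[1]);u0,u1,v0,v1=map(int,sys.argv[2:6]); jaw=np.radians(float(sys.argv[6]))
W,p,c=cloud(d,u0,u1,v0,v1)
x=np.array([-np.sin(jaw),np.cos(jaw),0]); y=np.array([np.cos(jaw),np.sin(jaw),0])
for v in range(v0,v1,2):
    k=p[:,1]==v; q=W[k]
    print(v,(np.median(q@x)*1000).round(1),(np.median(q@y)*1000).round(1),(np.median(q[:,2])*1000).round(1))
E
python3 tilt.py side2 308 317 308 350 -17.2; echo; python3 tilt.py side0 308 317 316 360 -17.2; cat h.py|head -3; python3 go.py 0 0 0
```

```text
308 -199.3 569.6 160.1
310 -200.6 569.8 155.5
312 -180.1 570.7 112.0
314 -180.9 571.0 104.6
316 -180.6 571.4 97.5
318 -181.4 571.7 90.5
320 -181.6 572.0 83.3
322 -182.5 572.4 76.4
324 -181.9 572.8 67.9
326 -177.8 573.2 50.8
328 -177.7 573.6 42.6
330 -179.2 573.9 37.3
332 -183.8 574.2 37.4
334 -188.3 573.4 37.6
336 -190.1 574.7 32.4
338 -189.5 575.1 23.6
340 -190.1 575.5 15.4
342 -190.6 575.9 7.7
344 -195.4 576.1 8.0
346 -199.5 576.3 8.5
348 -204.0 576.6 8.4

316 -194.8 571.0 122.6
318 -200.3 571.1 124.5
320 -203.6 571.4 123.8
322 -207.8 571.6 123.8
324 -212.1 571.8 123.5
326 -213.8 572.1 120.0
328 -214.1 572.5 112.3
330 -214.3 572.8 104.7
332 -214.4 573.2 97.6
334 -213.7 573.5 87.3
336 -214.3 573.8 80.5
338 -214.3 574.2 72.2
340 -209.8 574.7 55.4
342 -208.9 575.2 44.4
344 -210.3 575.5 39.0
346 -214.0 575.7 37.3
348 -217.8 576.0 37.4
350 -221.2 576.2 35.5
352 -221.3 576.6 26.0
354 -221.6 577.0 17.6
356 -220.8 577.5 7.3
358 -225.0 577.7 7.1
import cv2,numpy as np,pickle
from scipy.spatial.transform import Rotation as Ro
def load(n): return pickle.load(open(n+".pkl","rb"))
t 4.42 tcp [ 0.4971 -0.3319  0.0782] jaw -17.2 tilt 0.02 w 22.0 F [-0.5  1.6  0.4] j [ 0.03  0.64  0.71  1.84 -0.54  0.86  0.7 ]
slide [ 169.8 -573.2   78. ] roll None
```

The driver slid rather than tipped, because friction is low, but it is gripped at 22 mm and still upright. New plan: raise it over the bottle, go to the free -y side of the gauge base, and tilt it in the light grip by pushing its block against the fixed base plate's edge. Then seat it.

```bash
python3 go.py .6004 .1259 .30 23
```

```text
t 4.42 tcp [ 0.4971 -0.3319  0.0782] jaw -17.2 tilt 0.02 w 22.0 F [-0.5  1.6  0.4] j [ 0.03  0.64  0.71  1.84 -0.54  0.86  0.7 ]
slide [ 467.8  -36.9 -221.9] roll -0.702
```

Request:
{"name": "jog_arm", "arguments": {"increments": [{"slide":[0,0,0],"roll":0,"gripper":0.15},{"slide":[0,0,-10],"roll":0,"gripper":0.15},{"slide":[0,0,-40],"roll":0,"gripper":0.15},{"slide":[0,0,-80],"roll":0,"gripper":0.15},{"slide":[0,0,-120],"roll":0,"gripper":0.15},{"slide":[0,0,-160],"roll":0,"gripper":0.15},{"slide":[0,0,-200],"roll":0,"gripper":0.15},{"slide":[0,0,-222],"roll":0,"gripper":0.15},{"slide":[0,0,-222],"roll":0,"gripper":0.15},{"slide":[0,0,-222],"roll":0,"gripper":0.15}], "newtons": 30}}

```text
clock: 5.25
position: [0.4971, -0.3327, 0.3015]
ee_rot: [2.528, 1.861, 0.002]
force: [0.2, -0.7, -2.9]
width: 0.235
```

```bash
python3 go.py .6004 .1259 .30 23; python3 look.py 3 240 400 180 390
```

```text
t 5.25 tcp [ 0.4971 -0.3327  0.3015] jaw -17.3 tilt 0.15 w 21.6 F [ 0.2 -0.7 -2.9] j [-0.09  0.42  0.88  1.58 -0.33  1.3   0.53]
slide [468.6 -37.5   1.3] roll -0.703
```

View pics/s3.png

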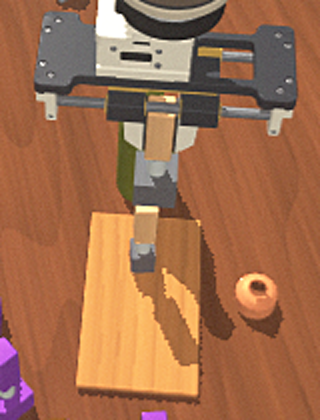

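The driver hangs at crop (158,160). The small driver is still standing.

Request:
{"name": "jog_arm", "arguments": {"increments": [{"slide":[40,-3,0],"roll":-0.06,"gripper":0.15},{"slide":[80,-6,0],"roll":-0.12,"gripper":0.15},{"slide":[120,-9,0],"roll":-0.19,"gripper":0.15},{"slide":[160,-13,0],"roll":-0.25,"gripper":0.15},{"slide":[200,-16,0],"roll":-0.31,"gripper":0.15},{"slide":[240,-19,0],"roll":-0.37,"gripper":0.15},{"slide":[280,-22,0],"roll":-0.43,"gripper":0.15},{"slide":[320,-26,0],"roll":-0.5,"gripper":0.15},{"slide":[360,-29,0],"roll":-0.56,"gripper":0.15},{"slide":[400,-32,0],"roll":-0.62,"gripper":0.15}]}}

```text
clock: 6.13
position: [0.5839, 0.0614, 0.2982]
ee_rot: [-1.835, -2.547, 0.004]
force: [1.1, -0.8, -1.6]
width: 0.237
```

```bash
python3 go.py .6004 .1259 .075 23
```

```text
t 6.13 tcp [0.5839 0.0614 0.2982] jaw 18.4 tilt 0.19 w 21.8 F [ 1.1 -0.8 -1.6] j [-0.67  0.36  0.66  1.6  -0.23  1.27  0.36]
slide [ 55.9  36.8 223.1] roll -0.08
```

Request:
{"name": "jog_arm", "arguments": {"increments": [{"slide":[20,15,0],"roll":-0.08,"gripper":0.15},{"slide":[40,30,0],"roll":-0.08,"gripper":0.15},{"slide":[52,37,10],"roll":-0.08,"gripper":0.15},{"slide":[52,37,50],"roll":-0.08,"gripper":0.15},{"slide":[52,37,90],"roll":-0.08,"gripper":0.15},{"slide":[52,37,130],"roll":-0.08,"gripper":0.15},{"slide":[52,37,170],"roll":-0.08,"gripper":0.15},{"slide":[52,37,195],"roll":-0.08,"gripper":0.15},{"slide":[52,37,205],"roll":-0.08,"gripper":0.15},{"slide":[52,37,205],"roll":-0.08,"gripper":0.15}]}}

```text
clock: 6.97
position: [0.6011, 0.119, 0.0915]
ee_rot: [-1.737, -2.613, 0.009]
force: [-0.4, 0.7, -1.7]
width: 0.239
```

```bash
python3 look.py 4 220 380 60 220;  python3 go.py .6004 .1259 .075 23
```

```text
t 7.02 tcp [0.6029 0.1193 0.0939] jaw 22.8 tilt 0.17 w 21.9 F [ 0.3 -0.5 -2.3] j [-0.64  0.6   0.53  1.77 -0.38  0.88  0.46]
slide [ 7.1  0.4 18.9] roll -0.004
```

View pics/s4.png

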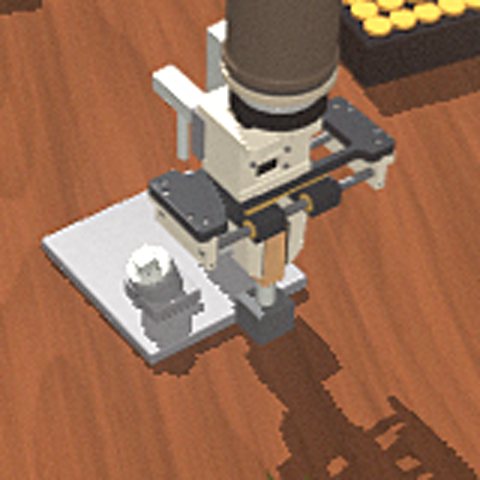

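Request:
{"name": "jog_arm", "arguments": {"increments": [{"slide":[4,0,12],"roll":0,"gripper":0.15},{"slide":[7,0,19],"roll":0,"gripper":0.15},{"slide":[10,0,19],"roll":0,"gripper":0.15},{"slide":[14,0,19],"roll":0,"gripper":0.15},{"slide":[18,0,19],"roll":0,"gripper":0.15},{"slide":[23,0,19],"roll":0,"gripper":0.15},{"slide":[28,0,19],"roll":0,"gripper":0.15},{"slide":[33,0,19],"roll":0,"gripper":0.15},{"slide":[38,0,19],"roll":0,"gripper":0.15},{"slide":[41,0,19],"roll":0,"gripper":0.15}], "newtons": 8}}

```text
clock: 7.85
position: [0.5879, 0.1592, 0.0762]
ee_rot: [1.736, 2.618, 0.001]
force: [1.4, -1.7, -2.6]
width: 0.24
```

```bash
python3 look.py 5 220 380 60 220;  python3 go.py .6004 .1259 .075 23
```

```text
t 7.9 tcp [0.5877 0.1597 0.0761] jaw 22.9 tilt 0.05 w 21.9 F [ 1.  -0.8 -0.6] j [-0.7   0.61  0.52  1.8  -0.39  0.83  0.41]
slide [-36.   -1.5   1. ] roll -0.001
```

View pics/s5.png

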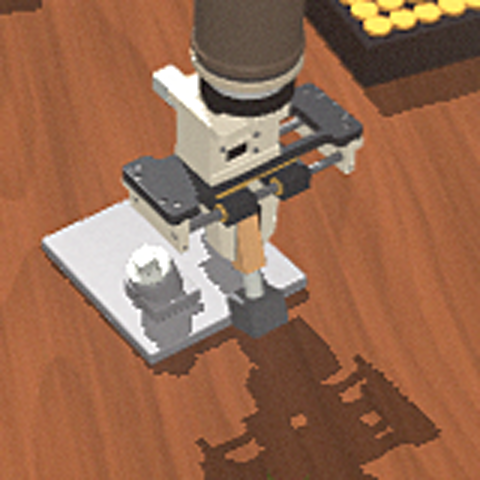

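```bash
cat > tp.py <<'E'
from h import *
import sys
# tilt of driver's -x_tool faces: columns list per row, in tool frame x (along), z
d=load(sys.argv[1]);v0,v1=map(int,sys.argv[2:4]); jaw=np.radians(float(sys.argv[4])); tcp=np.array([float(a) for a in sys.argv[5:8]])
x=np.array([-np.sin(jaw),np.cos(jaw),0]); y=np.array([np.cos(jaw),np.sin(jaw),0])
W,p,c=cloud(d,0,560,v0,v1); q=W-tcp
k=(abs(q@y)<.006)&(abs(q@x)<.08)
Q=np.c_[(q@x)[k],q[k,2]]*1000; pv=p[k,1]
for v in range(v0,v1,2):
    m=pv==v
    if m.sum(): print(v,m.sum(),np.median(Q[m],0).round(1))
E
python3 tp.py side5 120 178 22.9 .5877 .1597 .0761
```

```text
122 4 [-27.7  82.2]
124 3 [-30.   79.7]
126 1 [-30.3  75.8]
132 2 [-8.2 35.1]
134 4 [-12.   33.4]
136 4 [-11.4  27.5]
138 5 [-14.2  22.7]
140 2 [-16.   17.6]
142 7 [-19.4  11.7]
144 11 [ 66.4 -57.4]
146 9 [ 54.3 -59.7]
148 7 [ 48.6 -59.3]
150 8 [ 37.6 -60.2]
152 11 [ 25.9 -60.9]
154 8 [ 20.8 -61.1]
156 11 [ -7.3 -44.4]
158 7 [-31.9 -34. ]
160 4 [-40.4 -32.9]
162 5 [-42.1 -39.6]
164 4 [-43.3 -46.3]
166 4 [-46.  -50.9]
168 3 [-48.7 -55.5]
172 6 [-40.9 -77.1]
174 7 [-52.4 -76.5]
176 5 [-59.5 -75.3]
```

The measured tilt is about 0.35 rad: handle slope 0.33, block slope 0.35, geometry 0.37. I'll clamp harder, clear the column, then turn the jaws to yaw 110° above the screw.

Request:
{"name": "jog_arm", "arguments": {"increments": [{"slide":[0,0,0],"roll":0,"gripper":0.15},{"slide":[-3,0,-30],"roll":0,"gripper":0.15},{"slide":[-3,0,-70],"roll":0,"gripper":0.15},{"slide":[0,-15,-105],"roll":0,"gripper":0.15},{"slide":[12,-45,-124],"roll":0,"gripper":0.15},{"slide":[30,-80,-124],"roll":-0.1,"gripper":0.15},{"slide":[45,-108,-124],"roll":-0.22,"gripper":0.15},{"slide":[45,-108,-124],"roll":-0.34,"gripper":0.15},{"slide":[45,-108,-124],"roll":-0.46,"gripper":0.15},{"slide":[45,-108,-124],"roll":-0.58,"gripper":0.15}], "newtons": 45}}

```text
clock: 8.73
position: [0.4698, 0.158, 0.2002]
ee_rot: [-0.906, -3.007, -0.001]
force: [0.8, -0.6, -1.8]
width: 0.239
```

```bash
python3 go.py .4712 .1585 .17 110
```

```text
t 8.73 tcp [0.4698 0.158  0.2002] jaw 56.5 tilt 0.07 w 22.0 F [ 0.8 -0.6 -1.8] j [-0.83  0.26  0.5   1.95 -0.15  0.97  0.72]
slide [-0.9  1.1 30.2] roll -0.934
```

Request:
{"name": "jog_arm", "arguments": {"increments": [{"slide":[-1,1,0],"roll":-0.12,"gripper":0.15},{"slide":[-1,1,0],"roll":-0.24,"gripper":0.15},{"slide":[-1,1,0],"roll":-0.36,"gripper":0.15},{"slide":[-1,1,0],"roll":-0.48,"gripper":0.15},{"slide":[-1,1,0],"roll":-0.6,"gripper":0.15},{"slide":[-1,1,5],"roll":-0.72,"gripper":0.15},{"slide":[-1,1,15],"roll":-0.84,"gripper":0.15},{"slide":[-1,1,30],"roll":-0.934,"gripper":0.15},{"slide":[-1,1,30],"roll":-0.934,"gripper":0.15},{"slide":[-1,1,30],"roll":-0.934,"gripper":0.15}]}}

```text
clock: 9.57
position: [0.4715, 0.1574, 0.1696]
ee_rot: [0.529, -3.094, 0.001]
force: [0.7, -0.4, -2.0]
width: 0.238
```

```bash
python3 look.py 6 210 330 70 190 120 220 150 250;  python3 go.py .4712 .1585 .1506 110
```

```text
t 9.67 tcp [0.4724 0.1579 0.1705] jaw 109.4 tilt 0.01 w 21.8 F [ 0.7  0.2 -2.9] j [-0.67  0.29  0.31  1.97 -0.11  0.9   1.6 ]
slide [ 1.   1.  19.9] roll -0.01
```

View pics/s6.png

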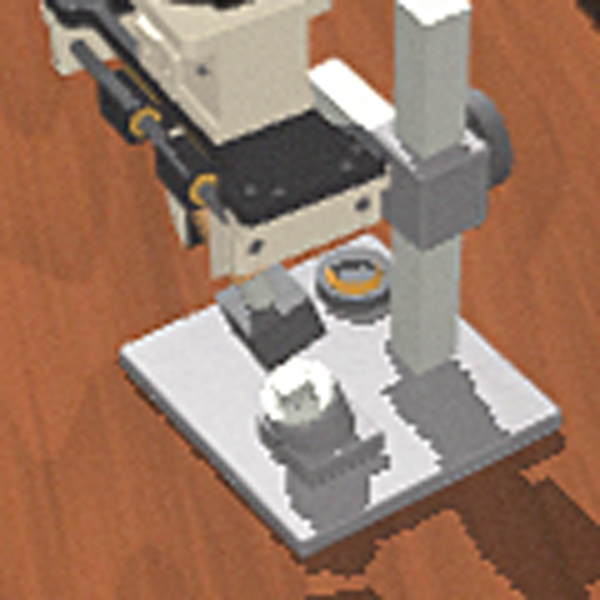

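View pics/t6.png

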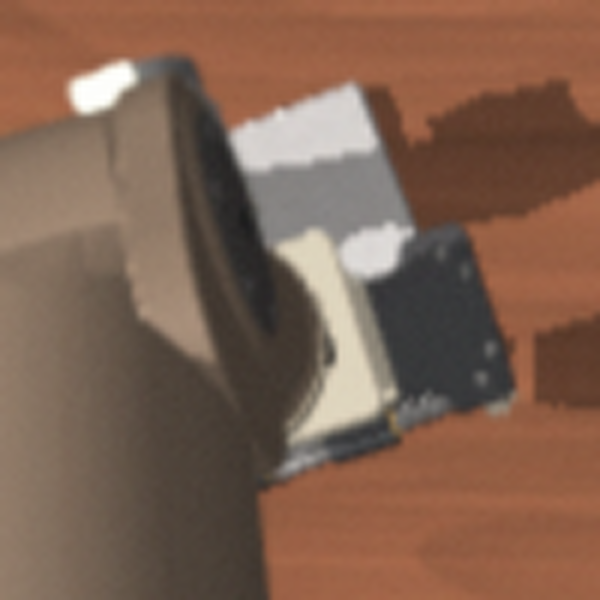

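```bash
cat > fitd.py <<'E'
from h import *
from scipy.optimize import least_squares
def pred(tcp,jaw,tilt=.355,h=.089):
    j=np.radians(jaw); tx=np.array([-np.sin(j),np.cos(j),0]); ty=np.array([np.cos(j),np.sin(j),0])
    u=tx*np.sin(tilt)+np.array([0,0,np.cos(tilt)])
    # driver frame: z=u, y=ty(neg ok), x=y×z
    R=np.c_[np.cross(ty,u),ty,u]
    return np.array(tcp)+[0,0,.019]-h*u,R
def boxsd(q,c,hx):
    d=abs(q-c)-hx
    return np.linalg.norm(np.maximum(d,0),axis=1)+np.minimum(d.max(1),0)
def sd(q): # driver model: block + handle + shank
    a=boxsd(q,[0,0,.015],[.018,.018,.015]); b=boxsd(q,[0,0,.086],[.011,.011,.030])
    r=np.hypot(q[:,0],q[:,1]); c=np.maximum(r-.008,abs(q[:,2]-.043)-.013)
    return np.minimum(np.minimum(a,b),c)
def fit(d,o,R,rg,gate=.006,zmax=.06):
    W,p,c=cloud(d,*rg)
    x=np.zeros(6)
    for g in (gate*1.5,gate,gate*.6):
        q=(W-o-R@x[:3])@(R@Ro.from_rotvec(x[3:]).as_matrix()); k=(abs(sd(q))<g)&(q[:,2]<zmax)
        f=lambda x:np.r_[sd((W[k]-o-R@x[:3])@(R@Ro.from_rotvec(x[3:]).as_matrix()))*1000,x[:3]*1000*.3,x[3:]*20*.3]
        x=least_squares(f,x,loss="soft_l1").x
    res=sd((W[k]-o-R@x[:3])@(R@Ro.from_rotvec(x[3:]).as_matrix()))
    return o+R@x[:3],R@Ro.from_rotvec(x[3:]).as_matrix(),k.sum(),np.abs(res).mean()*1000,x
E
cat > f6.py <<'E'
from fitd import *
import sys
tag=sys.argv[1]; tcp=[float(a) for a in sys.argv[2:5]]; jaw=float(sys.argv[5]); rg=tuple(int(a) for a in sys.argv[6:10])
d=load("side"+tag); o,R=pred(tcp,jaw)
o2,R2,n,e,x=fit(d,o,R,rg)
seat=np.array([.5098,.1731,.058]);T=(Ro.from_euler('z',.401)*Ro.from_euler('y',-0.35)).as_matrix()
print("pred rim",o.round(4),"fit",o2.round(4),"dlocal mm",(x[:3]*1000).round(1),"rot",x[3:].round(3),n,round(e,2))
for nm,oo,RR in(("pred",o,R),("fit",o2,R2)):
    print(nm,"rim in seat frame mm",((oo-seat)@T*1000).round(1),"axis in seat frame",(RR[:,2]@T).round(3),"yaw vs gauge",np.round(np.arctan2(*(T.T@RR[:,1])[[0,1]]),3))
def box(o,R):
    c=np.array([[-1,-1],[1,-1],[1,1],[-1,1],[-1,-1]])*.018
    return [o+np.c_[c,np.full(5,z)]@R.T for z in(0,.03)]
crop(d,*rg[:2],*rg[2:],int(min(800/(rg[1]-rg[0]),600/(rg[3]-rg[2]))),f"f{tag}.png",box(o2,R2))
E
python3 f6.py 6 .4724 .1579 .1705 109.4 245 285 115 150
```

```text
pred rim [0.5016 0.1682 0.106 ] fit [0.502  0.1683 0.1041] dlocal mm [-0.3 -0.1 -1.9] rot [ 0.016 -0.011 -0.033] 277 1.18
pred rim in seat frame mm [ 7.6 -1.3 48.4] axis in seat frame [-0.004  0.022  1.   ] yaw vs gauge 0.059
fit rim in seat frame mm [ 7.3 -1.4 46.5] axis in seat frame [-0.017  0.006  1.   ] yaw vs gauge 0.091
```

View pics/f6.png

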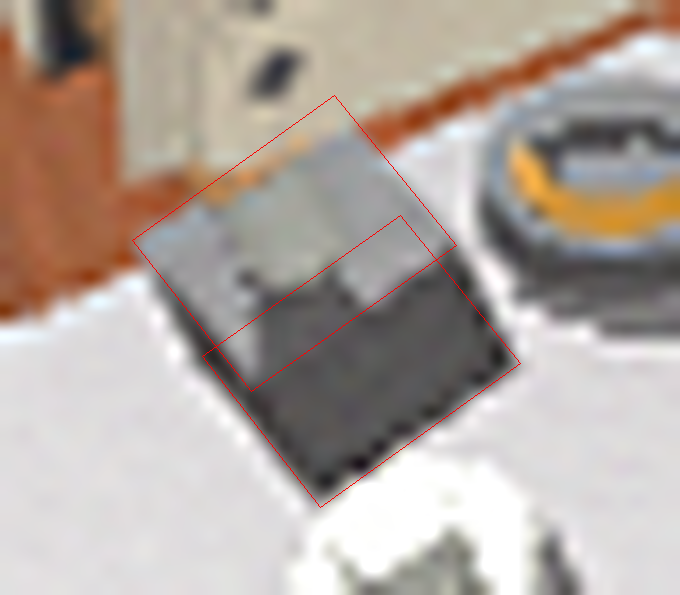

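```bash
cat > sl.py <<'E'
from go import *
import sys
T=(Ro.from_euler('z',.401)*Ro.from_euler('y',-0.35)).as_matrix()
o,p,R=st()
for a in sys.argv[1:]:
    v=np.array([float(b) for b in a.split(',')]); print(a,"->",(R.T@T@v).round(1))
E
python3 sl.py -7.4,1.4,-28 0,0,-10 -7.4,1.4,-47
```

```text
-7.4,1.4,-28 -> [-2.6  1.6 28.8]
0,0,-10 -> [-3.4  0.2  9.4]
-7.4,1.4,-47 -> [-9.1  2.  46.7]
```

Request:
{"name": "jog_arm", "arguments": {"increments": [{"slide":[0,0.5,12],"roll":0,"gripper":0.15},{"slide":[-1.5,1.2,24],"roll":0,"gripper":0.15},{"slide":[-2.6,1.6,28.8],"roll":0,"gripper":0.15},{"slide":[-2.6,1.6,28.8],"roll":0,"gripper":0.15},{"slide":[-3.3,1.6,30.7],"roll":0,"gripper":0.15},{"slide":[-4,1.7,32.6],"roll":0,"gripper":0.15},{"slide":[-4.7,1.7,34.5],"roll":0,"gripper":0.15},{"slide":[-5.4,1.8,36.4],"roll":0,"gripper":0.15},{"slide":[-6,1.8,38.2],"roll":0,"gripper":0.15},{"slide":[-6,1.8,38.2],"roll":0,"gripper":0.15}], "newtons": 25}}

```text
clock: 10.5
position: [0.4773, 0.1615, 0.1316]
ee_rot: [0.534, -3.096, 0.0]
force: [0.3, -0.1, -2.3]
width: 0.239
```

```bash
python3 look.py 7 210 330 70 190;  python3 go.py .4712 .1585 .1506 110; python3 sl.py 0,0,-10
```

```text
t 10.55 tcp [0.4773 0.1615 0.1317] jaw 109.6 tilt 0.01 w 21.8 F [ 0.1 -0.7 -2.9] j [-0.66  0.35  0.29  2.   -0.14  0.81  1.62]
slide [  6.8  -0.8 -18.9] roll -0.007
0,0,-10 -> [-3.4  0.2  9.4]
```

View pics/s7.png

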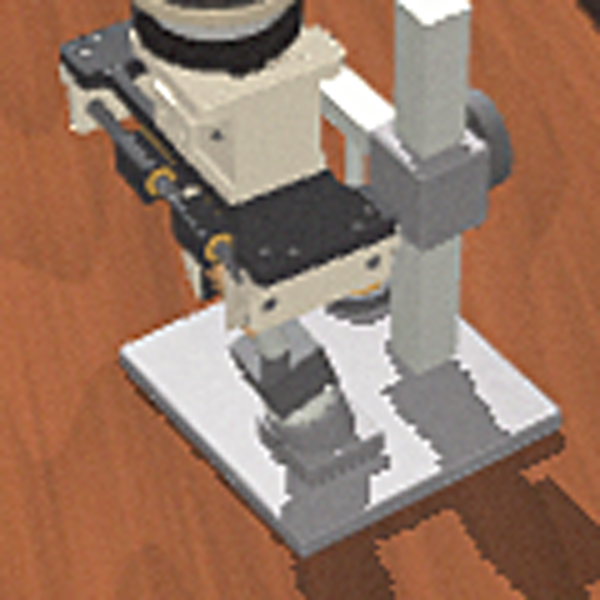

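No contact force, and the rim is past the head's top. I'll continue down.

Request:
{"name": "jog_arm", "arguments": {"increments": [{"slide":[-0.7,0,1.9],"roll":0,"gripper":0.15},{"slide":[-1.4,0.1,3.8],"roll":0,"gripper":0.15},{"slide":[-2,0.1,5.6],"roll":0,"gripper":0.15},{"slide":[-2.7,0.1,7.5],"roll":0,"gripper":0.15},{"slide":[-3.1,0.2,8.5],"roll":0,"gripper":0.15},{"slide":[-3.4,0.2,9.4],"roll":0,"gripper":0.15},{"slide":[-3.7,0.2,10.3],"roll":0,"gripper":0.15},{"slide":[-3.7,0.2,10.3],"roll":0,"gripper":0.15},{"slide":[-3.7,0.2,10.3],"roll":0,"gripper":0.15},{"slide":[-3.7,0.2,10.3],"roll":0,"gripper":0.15}], "newtons": 15}}

```text
clock: 11.38
position: [0.4807, 0.1629, 0.1226]
ee_rot: [-0.534, 3.096, 0.001]
force: [-7.3, -3.3, 16.5]
width: 0.236
```

```bash
python3 look.py 8 210 330 70 190;  python3 go.py .4712 .1585 .1506 110; python3 f6.py 8 .481 .163 .1214 109.6 245 285 125 165
```

```text
t 11.43 tcp [0.4807 0.1628 0.1226] jaw 109.6 tilt 0.03 w 21.8 F [-7.8 -3.6 15.8] j [-0.65  0.37  0.29  2.   -0.15  0.79  1.63]
slide [ 10.4  -0.9 -28. ] roll -0.007
pred rim [0.5101 0.1734 0.0569] fit [0.51   0.1735 0.0575] dlocal mm [0.1 0.2 0.6] rot [ 0.02   0.027 -0.009] 259 1.21
pred rim in seat frame mm [ 0.   0.1 -1.1] axis in seat frame [-0.004  0.02   1.   ] yaw vs gauge 0.055
fit rim in seat frame mm [ 0.2  0.3 -0.6] axis in seat frame [ 0.021 -0.001  1.   ] yaw vs gauge 0.064
```

View pics/s8.png

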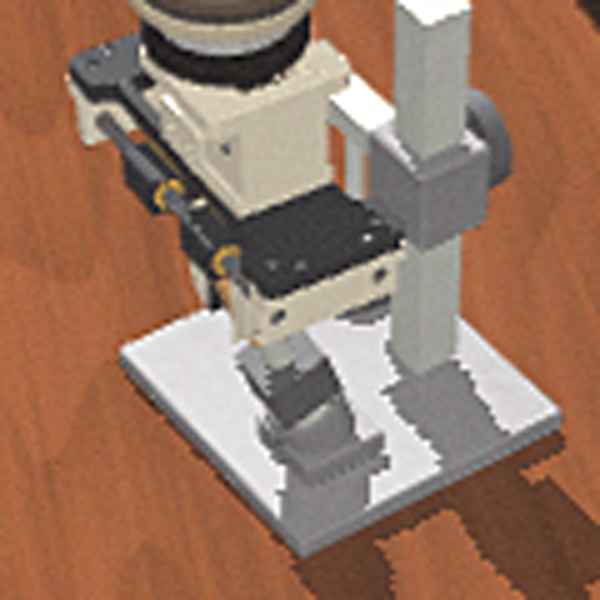

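View pics/f8.png

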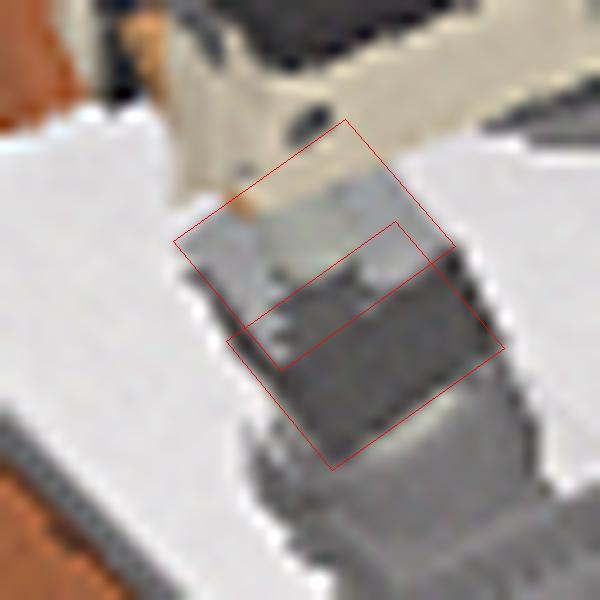

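The rim is at 0 mm from the seat (fit -0.6 mm) and the axis within 0.02 rad, with about 18 N along the axis, so the driver is fully down. A vertical tool cannot rotate rigidly about the slanted axis. I'll open the jaws slightly and use them as a loose wrench around the handle.

Request:
{"name": "jog_arm", "arguments": {"increments": [{"slide":[0.5,0,-1.4],"roll":0,"gripper":0.25},{"slide":[0.5,0,-1.4],"roll":0.05,"gripper":0.262},{"slide":[0.4,0,-1],"roll":0.12,"gripper":0.262},{"slide":[0.2,0,-0.6],"roll":0.19,"gripper":0.262},{"slide":[0,0,0],"roll":0.26,"gripper":0.264},{"slide":[-0.2,0,0.5],"roll":0.33,"gripper":0.267},{"slide":[-0.4,0,1],"roll":0.4,"gripper":0.27},{"slide":[-0.5,0,1.4],"roll":0.45,"gripper":0.272},{"slide":[-0.5,0,1.4],"roll":0.45,"gripper":0.272},{"slide":[-0.5,0,1.4],"roll":0.45,"gripper":0.272}], "newtons": 60}}

```text
clock: 12.27
position: [0.483, 0.1665, 0.1224]
ee_rot: [0.166, 3.133, 0.008]
force: [-5.0, 4.8, 20.4]
width: 0.277
```

```bash
python3 look.py 9 210 330 70 190;  python3 go.py .481 .163 .1214 110; python3 f6.py 9 .481 .163 .1224 85 245 285 125 165
```

```text
t 12.32 tcp [0.4831 0.1665 0.1224] jaw 84.0 tilt 0.38 w 25.5 F [-4.5  5.8 19.5] j [-0.74  0.38  0.4   2.   -0.21  0.79  1.25]
slide [ 1.7 -3.7  0.9] roll -0.455
pred rim [0.5118 0.1603 0.0579] fit [0.5084 0.1721 0.057 ] dlocal mm [-4.5 11.4  0.6] rot [0.104 0.019 0.007] 267 1.16
pred rim in seat frame mm [ -3.  -12.6   1. ] axis in seat frame [0.033 0.163 0.986] yaw vs gauge 0.463
fit rim in seat frame mm [-1.9 -0.4 -0.4] axis in seat frame [0.005 0.062 0.998] yaw vs gauge 0.452
```

View pics/s9.png

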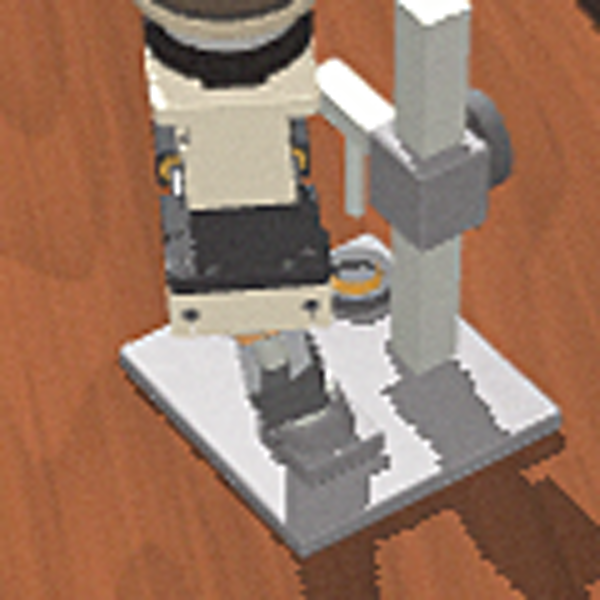

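View pics/f9.png

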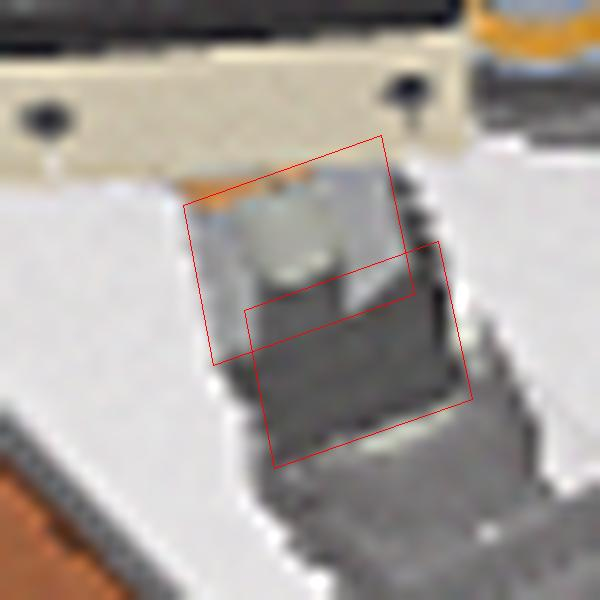

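```bash
cat > f7.py <<'E'
from fitd import *
import sys
tag=sys.argv[1]; th=float(sys.argv[2]); rg=tuple(int(a) for a in sys.argv[3:7])
d=load("side"+tag)
seat=np.array([.5098,.1731,.058]);T=(Ro.from_euler('z',.401)*Ro.from_euler('y',-0.35)).as_matrix()
best=None
for t in np.arange(th-.3,th+.31,.1):
    R=T@Ro.from_euler('z',-t).as_matrix()
    r=fit(d,seat,R,rg,zmax=.045)
    if best is None or r[2]*(1)-r[3]*50>best[2]-best[3]*50: best=r
o2,R2,n,e,x=best
print("rim in seat frame mm",((o2-seat)@T*1000).round(1),"axis in seat frame",(R2[:,2]@T).round(3),"driver angle",np.round(np.arctan2(*(T.T@R2[:,1])[[0,1]]),3),n,round(e,2))
c=np.array([[-1,-1],[1,-1],[1,1],[-1,1],[-1,-1]])*.018
crop(d,*rg,int(min(800/(rg[1]-rg[0]),600/(rg[3]-rg[2]))),f"f{tag}.png",[o2+np.c_[c,np.full(5,z)]@R2.T for z in(0,.03)])
E
python3 f7.py 8 .1 245 285 125 165;python3 f7.py 9 .45 245 285 125 165; python3 sl.py 0,0,2.5
```

```text
rim in seat frame mm [ 0.1  0.2 -0.6] axis in seat frame [0.022 0.007 1.   ] driver angle 0.064 249 1.2
rim in seat frame mm [-1.7 -0.4 -0.3] axis in seat frame [-0.012  0.063  0.998] driver angle 0.451 252 1.14
0,0,2.5 -> [ 0.7 -0.4 -2.4]
```

Request:
{"name": "jog_arm", "arguments": {"increments": [{"slide":[0.7,-0.4,-2.4],"roll":-0.03,"gripper":0.29},{"slide":[0.7,-0.4,-2.4],"roll":-0.03,"gripper":0.3},{"slide":[0.7,-0.4,-2.4],"roll":0,"gripper":0.3},{"slide":[0.7,-0.4,-2.4],"roll":0.06,"gripper":0.3},{"slide":[0.7,-0.4,-2.4],"roll":0.12,"gripper":0.302},{"slide":[0.7,-0.4,-2.4],"roll":0.18,"gripper":0.304},{"slide":[0.7,-0.4,-2.4],"roll":0.24,"gripper":0.306},{"slide":[0.7,-0.4,-2.4],"roll":0.3,"gripper":0.308},{"slide":[0.7,-0.4,-2.4],"roll":0.35,"gripper":0.31},{"slide":[0.7,-0.4,-2.4],"roll":0.35,"gripper":0.31}]}}

```text
clock: 13.15
position: [0.4828, 0.1665, 0.1238]
ee_rot: [0.714, 3.055, 0.009]
force: [1.6, 7.6, 7.6]
width: 0.307
```

```bash
python3 look.py 10 210 330 70 190;  python3 go.py .481 .163 .1244 110; python3 f7.py 10 .7 245 285 125 165
```

```text
t 13.2 tcp [0.4828 0.1664 0.1238] jaw 63.8 tilt 0.39 w 28.7 F [1.9 8.7 6.7] j [-0.81  0.39  0.49  2.01 -0.26  0.8   0.95]
slide [ 0.1 -3.9 -0.6] roll -0.806
rim in seat frame mm [-2.1 -1.   0.3] axis in seat frame [-0.005  0.075  0.997] driver angle 0.81 282 1.21
```

View pics/f10.png

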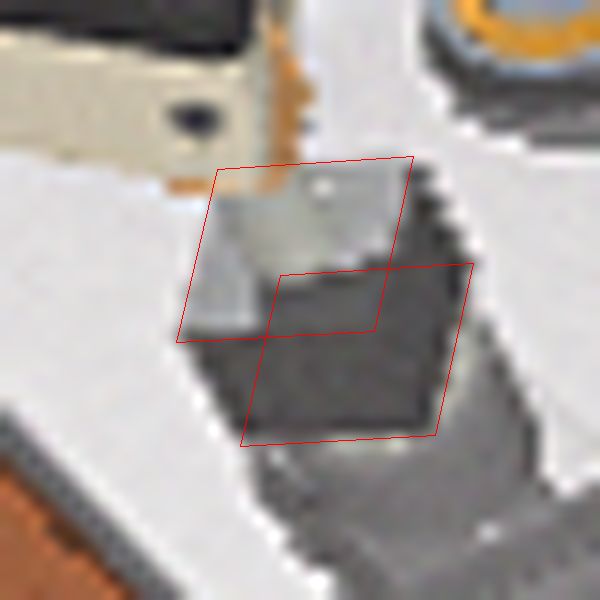

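The driver is at 0.81 rad but leans about 0.07 rad sideways from the tilt mismatch between jaws and handle. I'll open, let it settle square, and regrip on the other pair of flats, where the mismatch shrinks as it turns.

Request:
{"name": "jog_arm", "arguments": {"increments": [{"slide":[0,0,0],"roll":-0.05,"gripper":0.36},{"slide":[0,0,0],"roll":-0.05,"gripper":0.45},{"slide":[0,0,0],"roll":0,"gripper":0.6},{"slide":[0,0,0],"roll":0,"gripper":0.65},{"slide":[0,0,0],"roll":0.12,"gripper":0.65},{"slide":[0,0,0],"roll":0.24,"gripper":0.65},{"slide":[0,0,0],"roll":0.36,"gripper":0.65},{"slide":[0,0,0],"roll":0.48,"gripper":0.65},{"slide":[0,0,0],"roll":0.6,"gripper":0.65},{"slide":[0,0,0],"roll":0.72,"gripper":0.65}]}}

```text
clock: 14.03
position: [0.4804, 0.1626, 0.1223]
ee_rot: [1.753, 2.607, -0.001]
force: [-0.3, -0.2, -0.1]
width: 0.646
```

```bash
python3 look.py 11 210 330 70 190;  python3 go.py .4814 .1611 .1235 -25; python3 f7.py 11 .8 245 285 125 165
```

```text
t 14.08 tcp [0.4804 0.1628 0.1222] jaw 21.7 tilt 0.02 w 59.9 F [-0.4 -0.6  0.2] j [-0.95  0.43  0.7   2.02 -0.37  0.82  0.34]
slide [-2.   0.3 -1.3] roll 0.815
rim in seat frame mm [-2.  -1.  -1.4] axis in seat frame [-0.003  0.009  1.   ] driver angle 0.775 275 1.12
```

View pics/s11.png

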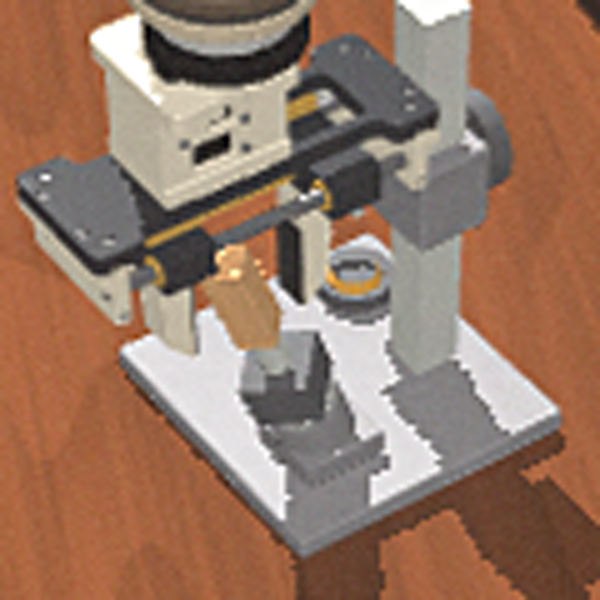

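View pics/f11.png

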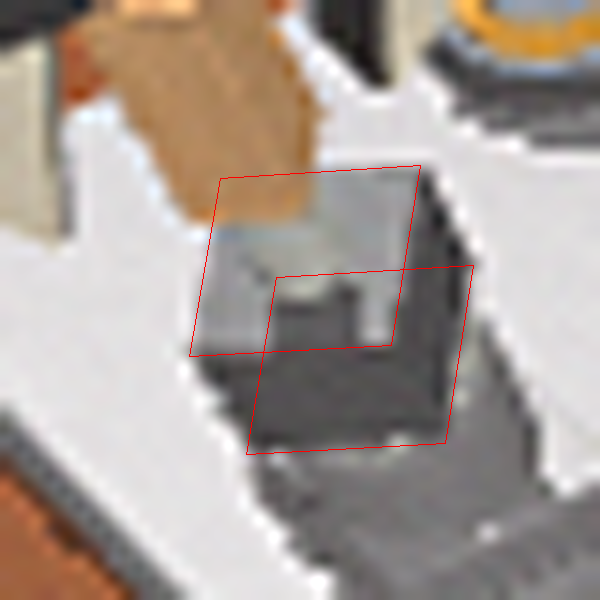

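Released, the driver sits square: axis error about 0.01 rad, rim down. Regripping on the other flats.

Request:
{"name": "jog_arm", "arguments": {"increments": [{"slide":[-2.4,-0.8,-1],"roll":0.12,"gripper":0.65},{"slide":[-2.4,-0.8,-1],"roll":0.24,"gripper":0.65},{"slide":[-2.4,-0.8,-1],"roll":0.36,"gripper":0.65},{"slide":[-2.4,-0.8,-1],"roll":0.48,"gripper":0.65},{"slide":[-2.4,-0.8,-1],"roll":0.6,"gripper":0.65},{"slide":[-2.4,-0.8,-1],"roll":0.72,"gripper":0.6},{"slide":[-2.4,-0.8,-1],"roll":0.81,"gripper":0.5},{"slide":[-2.4,-0.8,-1],"roll":0.81,"gripper":0.4},{"slide":[-2.4,-0.8,-1],"roll":0.81,"gripper":0.33},{"slide":[-2.4,-0.8,-1],"roll":0.81,"gripper":0.32}]}}

```text
clock: 14.92
position: [0.4806, 0.1602, 0.1234]
ee_rot: [2.629, 1.719, -0.0]
force: [-1.0, 0.3, 0.6]
width: 0.363
```

```bash
python3 look.py 12 210 330 70 190;  python3 go.py .480 .1597 .1235 -25; python3 f7.py 12 .8 245 285 125 165
```

```text
t 14.97 tcp [0.4809 0.1601 0.1236] jaw -23.7 tilt 0.02 w 31.1 F [ 2.1 -3.4  2.8] j [-1.09  0.49  0.93  2.03 -0.52  0.87 -0.29]
slide [-0.7 -0.7  0.1] roll 0.023
rim in seat frame mm [-1.7 -0.4 -1.4] axis in seat frame [-0.004 -0.02   1.   ] driver angle 0.785 269 1.07
```

View pics/s12.png

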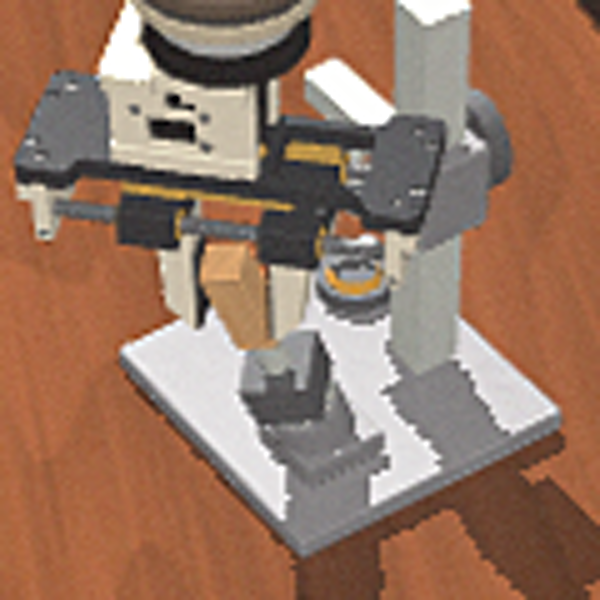

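Request:
{"name": "jog_arm", "arguments": {"increments": [{"slide":[0,0,0],"roll":0.06,"gripper":0.33},{"slide":[0,0,0],"roll":0.12,"gripper":0.325},{"slide":[0,0,0],"roll":0.18,"gripper":0.32},{"slide":[0,0,0],"roll":0.24,"gripper":0.315},{"slide":[0,0,0],"roll":0.3,"gripper":0.31},{"slide":[0,0,0],"roll":0.36,"gripper":0.305},{"slide":[0,0,0],"roll":0.42,"gripper":0.3},{"slide":[0,0,0],"roll":0.46,"gripper":0.295},{"slide":[0,0,0],"roll":0.46,"gripper":0.29},{"slide":[0,0,0],"roll":0.46,"gripper":0.29}]}}

```text
clock: 15.8
position: [0.4811, 0.1601, 0.1236]
ee_rot: [2.953, 1.072, 0.001]
force: [1.0, -1.3, 0.4]
width: 0.291
```

```bash
python3 look.py 13 210 330 70 190;  python3 go.py .480 .1597 .1235 -25; python3 f7.py 13 1.1 245 285 125 165
```

```text
t 15.85 tcp [0.481  0.1601 0.1236] jaw -50.1 tilt 0.04 w 26.6 F [ 1.5 -0.9  0.3] j [-1.16  0.55  1.06  2.04 -0.61  0.91 -0.64]
slide [-1.  -0.4  0.1] roll -0.438
rim in seat frame mm [-0.7 -0.5 -1.3] axis in seat frame [-0.006 -0.013  1.   ] driver angle 1.215 271 1.06
```

View pics/s13.png

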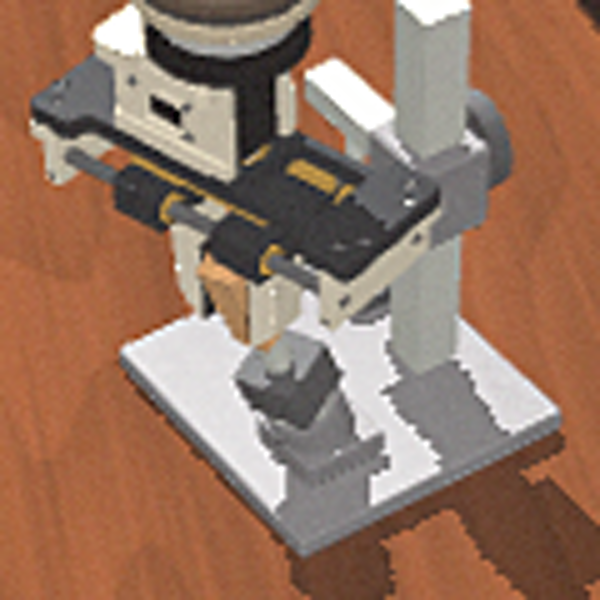

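View pics/f13.png

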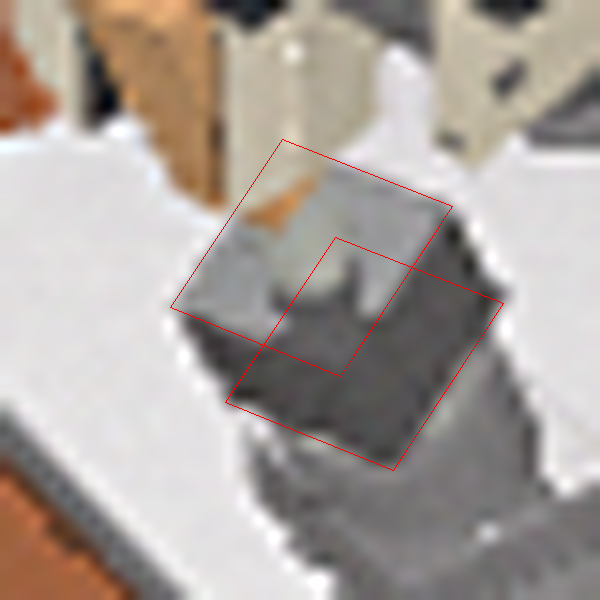

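Request:
{"name": "jog_arm", "arguments": {"increments": [{"slide":[0,0,0],"roll":0.04,"gripper":0.285},{"slide":[0,0,0],"roll":0.07,"gripper":0.28},{"slide":[0,0,0],"roll":0.1,"gripper":0.275},{"slide":[0,0,0],"roll":0.13,"gripper":0.272},{"slide":[0,0,0],"roll":0.16,"gripper":0.27},{"slide":[0,0,0],"roll":0.18,"gripper":0.268},{"slide":[0,0,0],"roll":0.2,"gripper":0.265},{"slide":[0,0,0],"roll":0.22,"gripper":0.265},{"slide":[0,0,0],"roll":0.22,"gripper":0.265},{"slide":[0,0,0],"roll":0.22,"gripper":0.265}]}}

```text
clock: 16.68
position: [0.4809, 0.1603, 0.1236]
ee_rot: [3.054, 0.737, 0.0]
force: [1.5, -0.7, 0.6]
width: 0.268
```

```bash
python3 look.py 14 210 330 70 190;  python3 go.py .480 .1597 .1235 -25; python3 f7.py 14 1.3 245 285 125 165; python3 -c "
from cell import arm;print(arm.observe()['ft_torque'])"
```

```text
t 16.73 tcp [0.4808 0.1603 0.1236] jaw -62.8 tilt 0.02 w 24.6 F [ 2.3 -2.   0.3] j [-1.19  0.58  1.12  2.04 -0.66  0.94 -0.81]
slide [-1.   0.2  0.1] roll -0.66
rim in seat frame mm [-0.5 -1.2 -1.6] axis in seat frame [-0.001  0.004  1.   ] driver angle 1.394 256 1.11
[-0.35482167 -0.4524143   0.14304222]
```

View pics/f14.png

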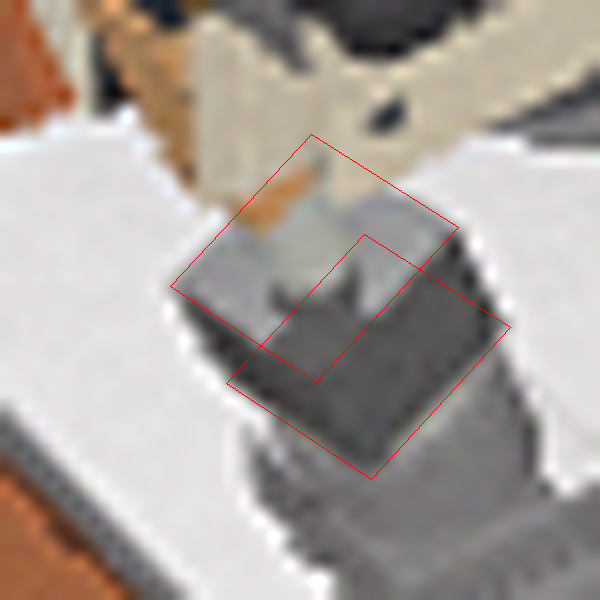

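Request:
{"name": "jog_arm", "arguments": {"increments": [{"slide":[0,0,0],"roll":0.03,"gripper":0.265},{"slide":[0,0,0],"roll":0.06,"gripper":0.265},{"slide":[0,0,0],"roll":0.09,"gripper":0.265},{"slide":[0,0,0],"roll":0.12,"gripper":0.265},{"slide":[0,0,0],"roll":0.15,"gripper":0.265},{"slide":[0,0,0],"roll":0.17,"gripper":0.265},{"slide":[0,0,0],"roll":0.18,"gripper":0.265},{"slide":[0,0,0],"roll":0.18,"gripper":0.265},{"slide":[0,0,0],"roll":0.18,"gripper":0.265},{"slide":[0,0,0],"roll":0.18,"gripper":0.265}]}}

```text
clock: 17.57
position: [0.4805, 0.161, 0.1235]
ee_rot: [-3.107, -0.46, 0.001]
force: [-0.3, 1.5, 4.9]
width: 0.265
```

```bash
python3 look.py 15 210 330 70 190;  python3 go.py .480 .1597 .1235 -25; python3 f7.py 15 1.4 245 285 125 165; python3 -c "
from cell import arm;print(arm.observe()['ft_torque'])"
```

```text
t 17.62 tcp [0.4805 0.1609 0.1235] jaw -73.1 tilt 0.05 w 24.9 F [0.3 1.8 5.6] j [-1.21  0.61  1.17  2.04 -0.7   0.97 -0.95]
slide [-0.8  1.  -0. ] roll -0.84
rim in seat frame mm [-0.9 -0.8 -1.3] axis in seat frame [-0.005  0.021  1.   ] driver angle 1.449 252 1.08
[0.51028316 0.09394639 0.89832758]
```

View pics/f15.png

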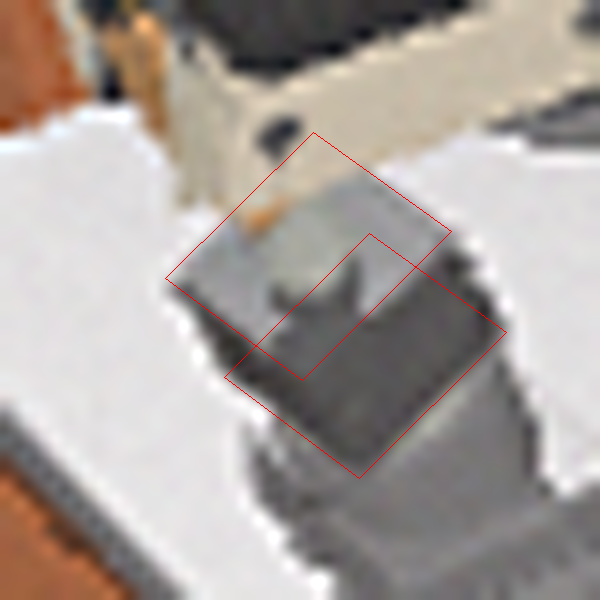

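The moment about vertical jumped from 0.14 to 0.90 N m, and the driver advanced only 0.05 rad while the tool turned 0.18 rad. The screw is at its stop, with the driver still square. Now I'll back off the jaws within the socket's play, grip and lift off along the axis.

Request:
{"name": "jog_arm", "arguments": {"increments": [{"slide":[0,0,0],"roll":-0.06,"gripper":0.29},{"slide":[0,0,0],"roll":-0.14,"gripper":0.31},{"slide":[0,0,0],"roll":-0.24,"gripper":0.31},{"slide":[0,0,0],"roll":-0.32,"gripper":0.31},{"slide":[0,0,0],"roll":-0.32,"gripper":0.29},{"slide":[0,0,0],"roll":-0.32,"gripper":0.26},{"slide":[0,0,0],"roll":-0.32,"gripper":0.2},{"slide":[0,0,0],"roll":-0.32,"gripper":0.15},{"slide":[0,0,0],"roll":-0.32,"gripper":0.15},{"slide":[0,0,0],"roll":-0.32,"gripper":0.15}], "newtons": 15}}

```text
clock: 18.45
position: [0.4807, 0.1597, 0.1234]
ee_rot: [2.995, 0.946, -0.0]
force: [0.4, -4.0, 0.4]
width: 0.262
```

```bash
python3 look.py 16 210 330 70 190;  python3 go.py .480 .1597 .1235 -54; python3 f7.py 16 1.3 245 285 125 165; python3 sl.py 0,0,10; python3 -c "
from cell import arm;print(arm.observe()['ft_torque'])"
```

```text
t 18.5 tcp [0.4807 0.1598 0.1235] jaw -54.9 tilt 0.05 w 24.1 F [ 1.3 -3.   0.1] j [-1.17  0.56  1.08  2.04 -0.63  0.92 -0.71]
slide [-0.7 -0.4 -0. ] roll -0.016
rim in seat frame mm [-0.7 -0.7 -1.9] axis in seat frame [ 0.011 -0.005  1.   ] driver angle 1.391 259 1.14
0,0,10 -> [-3.4 -0.7 -9.4]
[-1.38291359 -0.19870628 -0.20588999]
```

View pics/f16.png

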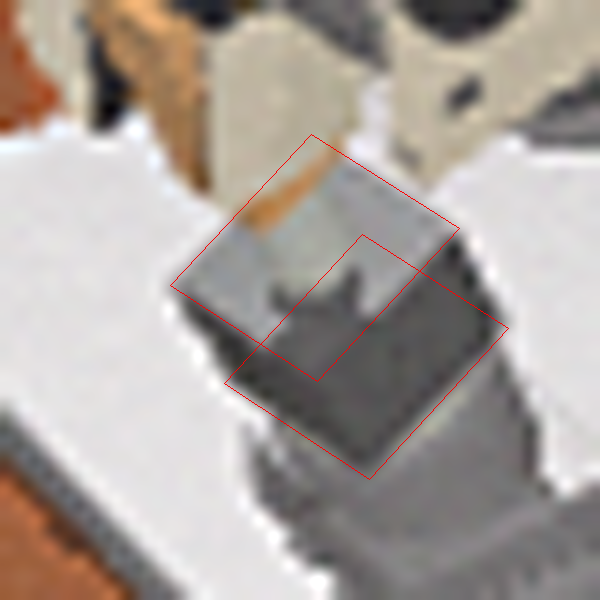

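Request:
{"name": "jog_arm", "arguments": {"increments": [{"slide":[0,0,0],"roll":0.02,"gripper":0.15},{"slide":[0,0,0],"roll":0.02,"gripper":0.15},{"slide":[0,0,0],"roll":0.02,"gripper":0.15},{"slide":[-1,-0.2,-2.8],"roll":0.02,"gripper":0.15},{"slide":[-2,-0.4,-5.6],"roll":0.02,"gripper":0.15},{"slide":[-3.4,-0.7,-9.4],"roll":0.02,"gripper":0.15},{"slide":[-5.1,-1,-14],"roll":0.02,"gripper":0.15},{"slide":[-7.5,-1.5,-20.7],"roll":0.02,"gripper":0.15},{"slide":[-10.2,-2.1,-28.2],"roll":0.02,"gripper":0.15},{"slide":[-10.2,-2.1,-28.2],"roll":0.02,"gripper":0.15}], "newtons": 30}}

```text
clock: 19.33
position: [0.4708, 0.1566, 0.1527]
ee_rot: [-3.003, -0.919, -0.001]
force: [0.5, 0.1, -2.0]
width: 0.236
```

```bash
python3 look.py 17 200 330 60 190;  python3 go.py .480 .1597 .1235 -54
```

```text
t 19.38 tcp [0.4709 0.1568 0.1523] jaw -55.9 tilt 0.08 w 21.8 F [ 0.7  0.2 -2.3] j [-1.23  0.51  1.15  2.03 -0.58  0.97 -0.76]
slide [ 9.1  2.7 28.8] roll -0.034
```

View pics/s17.png

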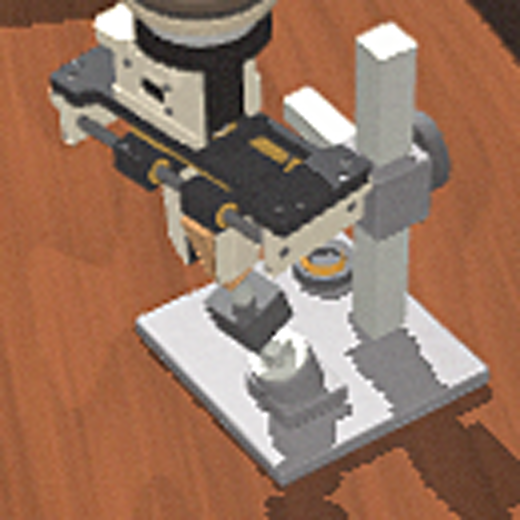

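The driver is off and held at 21.8 mm. To stand it upright again I'll straighten it in the grip by pushing the block against the fixed boss from its -y side.

Request:
{"name": "jog_arm", "arguments": {"increments": [{"slide":[-4,0,-20],"roll":0,"gripper":0.15},{"slide":[-4,0,-50],"roll":-0.06,"gripper":0.15},{"slide":[5,30,-60],"roll":-0.18,"gripper":0.15},{"slide":[20,60,-60],"roll":-0.3,"gripper":0.15},{"slide":[34.6,89.4,-60],"roll":-0.42,"gripper":0.15},{"slide":[34.6,89.4,-60],"roll":-0.54,"gripper":0.15},{"slide":[34.6,89.4,-60],"roll":-0.66,"gripper":0.15},{"slide":[34.6,89.4,-60],"roll":-0.78,"gripper":0.15},{"slide":[34.6,89.4,-60],"roll":-0.9,"gripper":0.15},{"slide":[34.6,89.4,-60],"roll":-1.02,"gripper":0.15}], "newtons": 40}}

```text
clock: 20.22
position: [0.5495, 0.1018, 0.2114]
ee_rot: [-2.166, -2.275, 0.0]
force: [-0.4, 0.3, -3.3]
width: 0.234
```

```bash
python3 look.py 18 200 330 60 190;  python3 go.py .5497 .1022 .095 23; sed -i 's/(0.0,0.1,0.2,0.3)/(1.0,1.1,1.2,1.3)/; s/side0/side18/; s/seat=np.array.*/seat=np.array([.5098,.1731,.057])/' ov.py; sed -i 's/,cv2.resize(crop(load("top0"),155,197,187,229,7,"x.png",P),(256,304))//; s/(800,475)/(800,238)/' ov.py; python3 ov.py
```

```text
t 20.27 tcp [0.5495 0.1016 0.2115] jaw 3.3 tilt 0.04 w 21.8 F [-0.3  0.  -2.1] j [-0.88  0.42  0.84  1.8  -0.36  1.07  0.15]
slide [  0.6   0.3 116.5] roll -0.344
axis [-0.31569611 -0.13384646  0.93937271]
```

View pics/s18.png

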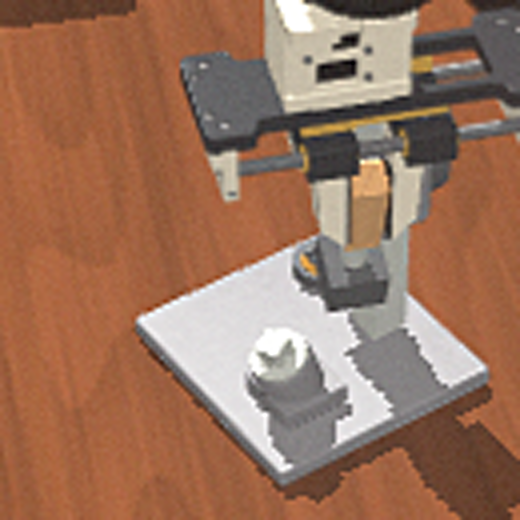

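View pics/ov.png

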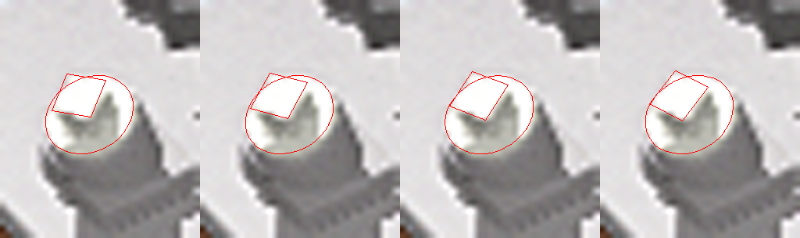

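```bash
python3 - <<'E'
from h import *
d=load("side18"); seat=np.array([.5098,.1731,.057]);T=(Ro.from_euler('z',.401)*Ro.from_euler('y',-0.35)).as_matrix()
u0,u1,v0,v1=255,285,133,163; s=20
im=d["frame"][v0:v1,u0:u1].astype(float); im=np.clip((im-150)/105*255,0,255).astype(np.uint8)
def draw(th):
    R=T@Ro.from_euler('z',-th).as_matrix(); sq=np.array([[-9,-9],[9,-9],[9,9],[-9,9],[-9,-9]])/1000
    b=cv2.resize(im,None,fx=s*.66,fy=s*.66,interpolation=cv2.INTER_NEAREST); k=s*.66
    for z in(.0,.014):
        q=(proj(d,seat+np.c_[sq,np.full(5,z)]@R.T)-[u0,v0]+.5)*k; cv2.polylines(b,[np.round(q).astype(int)],False,(0,0,255) if z else (255,0,0),1)
    return b
cv2.imwrite("pics/hd.png",np.hstack([draw(1.05),draw(1.2)]))
E
```

```text
(no output)
```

View pics/hd.png

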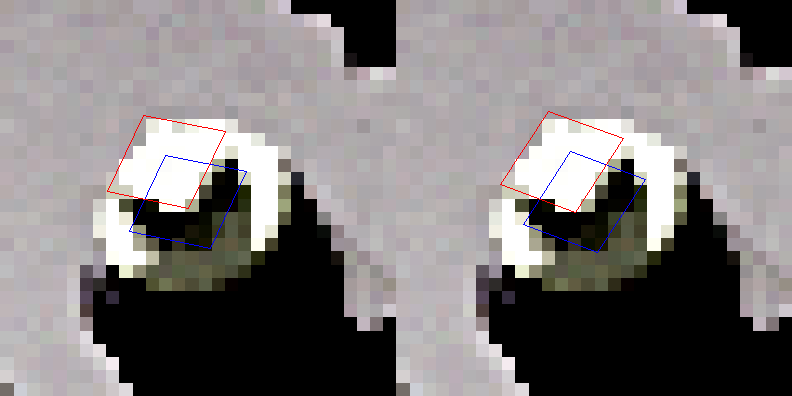

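```bash
cat > hf.py <<'E'
from h import *
import sys
from scipy.optimize import minimize
T=(Ro.from_euler('z',.401)*Ro.from_euler('y',-0.35)).as_matrix();seat=np.array([.5098,.1731,.0575])
for n,rg in (a.split(":") for a in sys.argv[1:]):
    d=load(n); rg=tuple(map(int,rg.split(",")))
    u0,u1,v0,v1=rg
    # supersample rendering of depth for head+flange ; compare with measured depth
    W,p,c=cloud(d,*rg); L=(W-seat)@T; cam=(-np.array(d["R"]).T@d["t"]-seat)@T
    k=np.hypot(L[:,0],L[:,1])<.017; k&=(L[:,2]>-.006)&(L[:,2]<.022); L=L[k]
    def res(x):
        th,dx,dy,dz=x; c,s=np.cos(-th),np.sin(-th)
        A=np.array([[c,s],[-s,c]])
        def tr(P): return np.c_[(P[:,:2]-[dx,dy])@A.T,P[:,2]-dz]
        q=tr(L); h=abs(q-[0,0,.007])-[.009,.009,.007]
        sdb=np.linalg.norm(np.maximum(h,0),axis=1)+np.minimum(h.max(1),0)
        sd=np.minimum(sdb,q[:,2])
        # free-space: ray from cam to point must not cross head
        o=tr(cam[None])[0]; D=q-o; 
        with np.errstate(divide='ignore'):
            t1=(np.array([-.009,-.009,0])-o)/D; t2=(np.array([.009,.009,.014])-o)/D
        ta=np.minimum(t1,t2).max(1); tb=np.maximum(t1,t2).min(1)
        pen=np.where((tb>ta)&(ta<1),(np.minimum(tb,1)-ta)*np.linalg.norm(D,axis=1),0)
        return np.minimum(abs(sd),.004)+np.minimum(pen,.006)
    for th in np.arange(-.78,.79,.0785*1.0)+.0:
        best=min((minimize(lambda y:(res([th,*y])).sum(),[a,b,0],method="Nelder-Mead",options=dict(initial_simplex=np.array([[a,b,0],[a+.002,b,0],[a,b+.002,0],[a,b,.001]]))) for a,b in((0,0),(-.001,-.001),(.001,.001))),key=lambda r:r.fun)
        print(n,round(th,2),round((th)%(np.pi/2),2),round(best.fun*1000/len(L),3),(best.x*1000).round(1),len(L))
E
python3 hf.py side0:255,287,130,168 side18:255,287,130,168
```

```text
side0 -0.78 0.79 2.312 [-2.1  3.7 -0.4] 112
side0 -0.7 0.87 2.318 [-2.3  3.1 -0.5] 112
side0 -0.62 0.95 2.306 [-1.5  2.7 -0.4] 112
side0 -0.54 1.03 2.303 [-1.4  2.8 -0.5] 112
side0 -0.47 1.1 2.3 [-0.9  2.8 -0.4] 112
side0 -0.39 1.18 2.265 [-1.6  2.1 -0.5] 112
side0 -0.31 1.26 2.178 [-1.5  1.3 -0.5] 112
side0 -0.23 1.34 2.079 [-0.8  1.2 -0.5] 112
side0 -0.15 1.42 2.006 [-0.7  0.8 -0.5] 112
side0 -0.07 1.5 1.916 [-0.6  0.9 -0.5] 112
side0 0.01 0.01 1.817 [-0.4  0.5 -0.5] 112
side0 0.08 0.08 1.812 [-0.2  0.8 -0.4] 112
side0 0.16 0.16 1.791 [ 0.2  1.1 -0.4] 112
side0 0.24 0.24 1.845 [ 0.6  1.1 -0.5] 112
side0 0.32 0.32 1.976 [-0.   0.6 -0.5] 112
side0 0.4 0.4 2.097 [-0.5  0.8 -0.5] 112
side0 0.48 0.48 2.189 [-0.5  3.3 -0.3] 112
side0 0.55 0.55 2.197 [-0.7  3.2 -0.4] 112
side0 0.63 0.63 2.25 [-1.   3.3 -0.4] 112
side0 0.71 0.71 2.29 [-1.6  3.4 -0.4] 112
side18 -0.78 0.79 1.94 [-0.7  2.  -2. ] 111
side18 -0.7 0.87 1.91 [-0.7  1.7 -2. ] 111
side18 -0.62 0.95 1.858 [-0.5  1.1 -2. ] 111
side18 -0.54 1.03 1.751 [-0.4  0.8 -2. ] 111
side18 -0.47 1.1 1.694 [-0.3  0.7 -2. ] 111
side18 -0.39 1.18 1.686 [-0.4  1.2 -2. ] 111
side18 -0.31 1.26 1.723 [-0.3  1.4 -2. ] 111
side18 -0.23 1.34 1.769 [ 0.1  1.4 -2. ] 111
side18 -0.15 1.42 1.803 [ 0.3  1.7 -2. ] 111
side18 -0.07 1.5 1.806 [-1.   2.2 -2. ] 111
side18 0.01 0.01 1.787 [-0.3  1.7 -2. ] 111
side18 0.08 0.08 1.803 [-0.5  1.7 -2. ] 111
side18 0.16 0.16 1.82 [-0.   2.  -1.9] 111
side18 0.24 0.24 1.839 [-0.3  2.2 -1.9] 111
side18 0.32 0.32 1.855 [ 0.2  1.8 -2. ] 111
side18 0.4 0.4 1.861 [-1.3  2.4 -2. ] 111
side18 0.48 0.48 1.901 [-0.8  2.3 -2. ] 111
side18 0.55 0.55 1.932 [-0.4  1.9 -2. ] 111
side18 0.63 0.63 1.954 [-0.8  2.9 -1.9] 111
side18 0.71 0.71 1.947 [-0.2  3.  -1.9] 111
```

The head reads about 1.16 rad now (1.03–1.26 within noise) against about 0.13 at the start. With the hard torque rise, that fits the 1.2 stop. Continuing to the boss.

Request:
{"name": "jog_arm", "arguments": {"increments": [{"slide":[0,0,0],"roll":-0.12,"gripper":0.15},{"slide":[0,0,10],"roll":-0.24,"gripper":0.15},{"slide":[0,0,30],"roll":-0.344,"gripper":0.15},{"slide":[0,0,60],"roll":-0.344,"gripper":0.15},{"slide":[0,0,85],"roll":-0.344,"gripper":0.15},{"slide":[0,0,105],"roll":-0.344,"gripper":0.15},{"slide":[0,0,116],"roll":-0.344,"gripper":0.15},{"slide":[0,0,116],"roll":-0.344,"gripper":0.15},{"slide":[0,0,116],"roll":-0.344,"gripper":0.15},{"slide":[0,0,116],"roll":-0.344,"gripper":0.15}]}}

```text
clock: 21.1
position: [0.5507, 0.1015, 0.0968]
ee_rot: [1.753, 2.605, 0.002]
force: [0.5, -0.5, -1.9]
width: 0.236
```

```bash
python3 look.py 19 220 340 80 200;  python3 go.py .5497 .1022 .095 23
```

```text
t 21.15 tcp [0.5508 0.1016 0.097 ] jaw 22.1 tilt 0.13 w 21.9 F [-0.2  0.  -2.1] j [-0.74  0.54  0.66  1.92 -0.44  0.83  0.54]
slide [ 1.  -0.8  2. ] roll -0.015
```

View pics/s19.png

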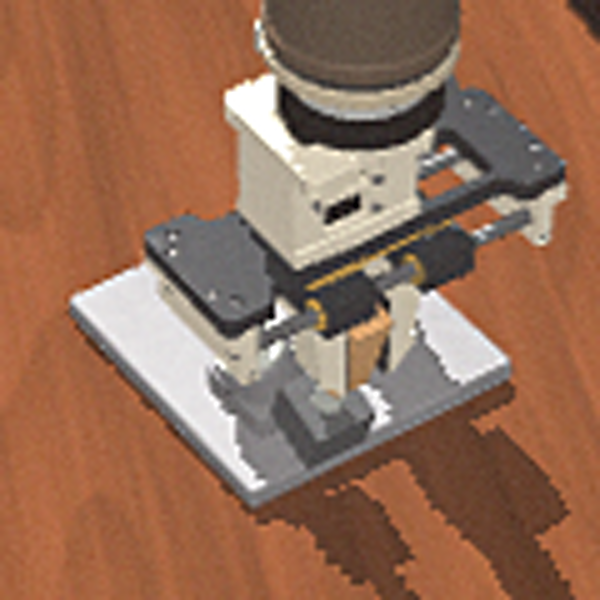

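```bash
cat > f8.py <<'E'
from fitd import *
import sys
tag=sys.argv[1]; tcp=[float(a) for a in sys.argv[2:5]]; jaw=float(sys.argv[5]); rg=tuple(int(a) for a in sys.argv[6:10]); tilts=[float(a) for a in sys.argv[10:]]
d=load("side"+tag); best=None
for t in tilts:
    o,R=pred(tcp,jaw,tilt=t,h=.090); r=fit(d,o,R,rg,zmax=.12)
    s=r[2]-r[3]*60
    print(t,r[2],round(r[3],2))
    if best is None or s>best[0]: best=(s,r)
o2,R2,n,e,x=best[1]
j=np.radians(jaw); tx=np.array([-np.sin(j),np.cos(j),0]); ty=np.array([np.cos(j),np.sin(j),0])
u=R2[:,2]; print("rim",o2.round(4),"tilt x",round(np.arctan2(u@tx,u[2]),3),"tilt y",round(np.arctan2(u@ty,u[2]),3),"h",round(float((np.array(tcp)+[0,0,.019]-o2)@u),4),n,round(e,2))
c=np.array([[-1,-1],[1,-1],[1,1],[-1,1],[-1,-1]])*.018
crop(d,*rg,int(min(800/(rg[1]-rg[0]),600/(rg[3]-rg[2]))),f"f{tag}.png",[o2+np.c_[c,np.full(5,z)]@R2.T for z in(0,.03)])
E
python3 f8.py 19 .5508 .1016 .097 22.1 265 310 140 180 -.4 -.3 -.2 0
```

```text
-0.4 348 1.06
-0.3 350 1.08
-0.2 350 1.08
0.0 350 1.08
rim [0.5376 0.1307 0.03  ] tilt x -0.341 tilt y 0.013 h 0.0918 350 1.08
```

View pics/f19.png

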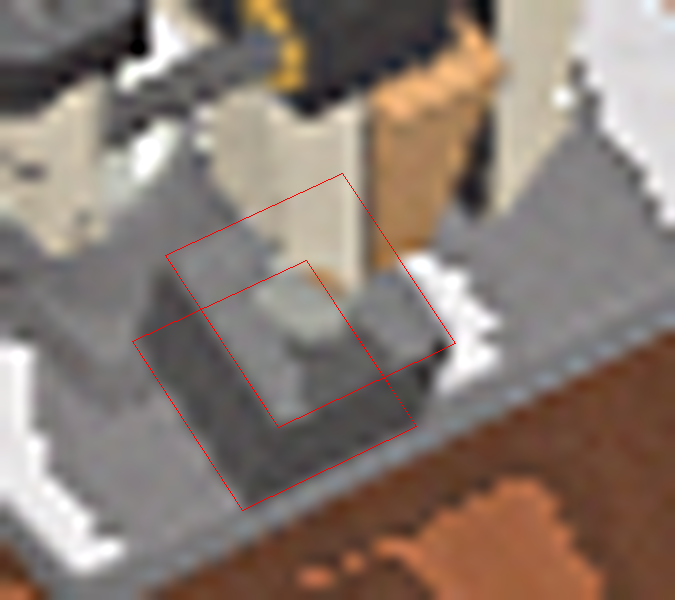

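The in-hand tilt is -0.341 rad, with h 92 mm. Now the straightening push.

Request:
{"name": "jog_arm", "arguments": {"increments": [{"slide":[6,0,0],"roll":0,"gripper":0.15},{"slide":[11,0,0],"roll":0,"gripper":0.15},{"slide":[15,0,0],"roll":0,"gripper":0.15},{"slide":[20,0,0],"roll":0,"gripper":0.15},{"slide":[25,0,0],"roll":0,"gripper":0.15},{"slide":[30,0,0],"roll":0,"gripper":0.15},{"slide":[35,0,0],"roll":0,"gripper":0.15},{"slide":[39,0,0],"roll":0,"gripper":0.15},{"slide":[42,0,0],"roll":0,"gripper":0.15},{"slide":[43,0,0],"roll":0,"gripper":0.15}], "newtons": 8}}

```text
clock: 21.98
position: [0.534, 0.1413, 0.0966]
ee_rot: [1.752, 2.606, 0.001]
force: [-1.4, -4.7, 9.0]
width: 0.239
```

```bash
python3 look.py 20 220 340 80 200;  python3 go.py .5497 .1022 .095 23; P=$(python3 -c "
from cell import arm;print(*arm.observe()['position'])"); python3 f8.py 20 $P 22.1 255 310 130 180 -.1 0 .1
```

```text
t 22.03 tcp [0.534  0.1414 0.0966] jaw 22.2 tilt 0.06 w 21.8 F [-1.2 -3.5  8. ] j [-0.82  0.53  0.66  1.94 -0.44  0.82  0.47]
slide [-42.2  -0.2   1.6] roll -0.014
-0.1 459 1.16
0.0 458 1.15
0.1 460 1.15
rim [0.5332 0.14   0.0269] tilt x -0.017 tilt y 0.014 h 0.0887 460 1.15
```

View pics/s20.png

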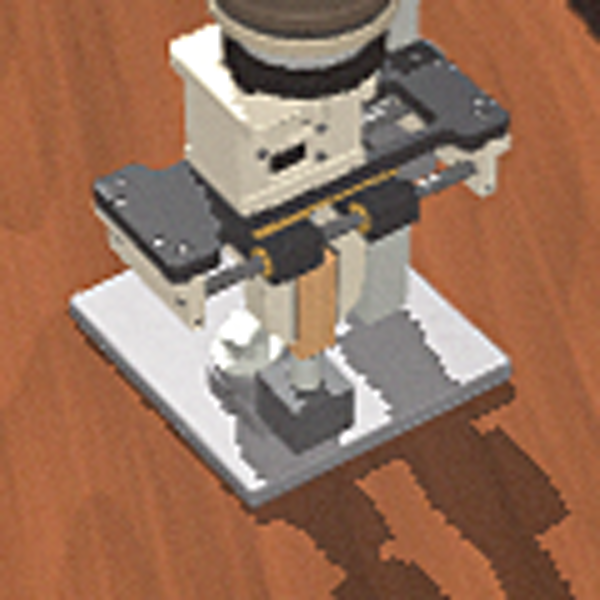

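View pics/f20.png

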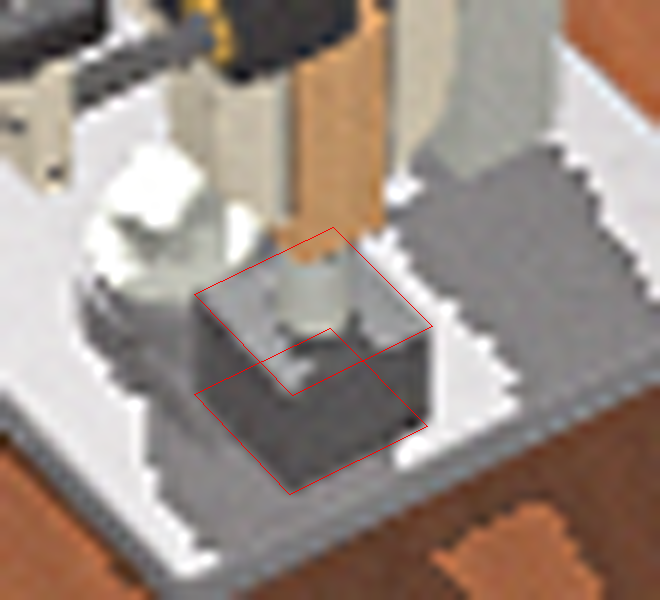

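It is upright again, within 0.02 rad. Heading back to the rest at the original spot, over the bottle.

Request:
{"name": "jog_arm", "arguments": {"increments": [{"slide":[-5,0,0],"roll":0,"gripper":0.15},{"slide":[-20,0,0],"roll":0,"gripper":0.15},{"slide":[-30,0,-15],"roll":0,"gripper":0.15},{"slide":[-35,0,-50],"roll":0,"gripper":0.15},{"slide":[-35,0,-90],"roll":0,"gripper":0.15},{"slide":[-35,0,-130],"roll":0,"gripper":0.15},{"slide":[-40,0,-170],"roll":0,"gripper":0.15},{"slide":[-60,0,-203],"roll":0,"gripper":0.15},{"slide":[-95,0,-206],"roll":0,"gripper":0.15},{"slide":[-135,0,-206],"roll":0,"gripper":0.15}], "newtons": 30}}

```text
clock: 22.87
position: [0.5857, 0.0186, 0.3042]
ee_rot: [1.744, 2.611, 0.007]
force: [2.0, 0.1, -1.8]
width: 0.237
```

```bash
python3 go.py .4866 -.3635 .302 -17.2
```

```text
t 22.87 tcp [0.5857 0.0186 0.3042] jaw 22.5 tilt 0.28 w 21.8 F [ 2.   0.1 -1.8] j [-0.69  0.38  0.81  1.6  -0.28  1.28  0.56]
slide [-315.  -237.8    0.7] roll 0.693
```

Request:
{"name": "jog_arm", "arguments": {"increments": [{"slide":[-31,-23,0],"roll":0.07,"gripper":0.15},{"slide":[-63,-47,0],"roll":0.14,"gripper":0.15},{"slide":[-94,-71,0],"roll":0.21,"gripper":0.15},{"slide":[-126,-95,0],"roll":0.28,"gripper":0.15},{"slide":[-157,-119,0],"roll":0.35,"gripper":0.15},{"slide":[-188,-142,0],"roll":0.42,"gripper":0.15},{"slide":[-220,-166,0],"roll":0.49,"gripper":0.15},{"slide":[-250,-189,0],"roll":0.56,"gripper":0.15},{"slide":[-280,-212,0],"roll":0.63,"gripper":0.15},{"slide":[-308,-235,0],"roll":0.693,"gripper":0.15}]}}

```text
clock: 23.7
position: [0.4827, -0.3584, 0.3014]
ee_rot: [-2.536, -1.853, -0.001]
force: [0.1, 0.1, -2.3]
width: 0.237
```

```bash
python3 go.py .4866 -.3635 .09 -17.2
```

```text
t 23.7 tcp [ 0.4827 -0.3584  0.3014] jaw -17.7 tilt 0.07 w 21.8 F [ 0.1  0.1 -2.3] j [-0.1   0.47  1.    1.57 -0.4   1.33  0.64]
slide [ -3.9   5.3 211.4] roll -0.009
```

Request:
{"name": "jog_arm", "arguments": {"increments": [{"slide":[-3,4,20],"roll":0,"gripper":0.15},{"slide":[-3,4,60],"roll":0,"gripper":0.15},{"slide":[-3,4,100],"roll":0,"gripper":0.15},{"slide":[-3,4,140],"roll":0,"gripper":0.15},{"slide":[-3,4,175],"roll":0,"gripper":0.15},{"slide":[-3,4,200],"roll":0,"gripper":0.15},{"slide":[-3,4,215],"roll":0,"gripper":0.15},{"slide":[-3,4,215],"roll":0,"gripper":0.15},{"slide":[-3,4,215],"roll":0,"gripper":0.15},{"slide":[-3,4,215],"roll":0,"gripper":0.15}]}}

```text
clock: 24.53
position: [0.4867, -0.362, 0.0878]
ee_rot: [2.533, 1.856, 0.001]
force: [0.4, -0.3, -2.4]
width: 0.242
```

```bash
python3 look.py 21 260 360 270 390; python3 go.py .4866 -.3635 .078 -17.2; P=$(python3 -c "
from cell import arm;print(*arm.observe()['position'])"); python3 f8.py 21 $P -17.5 285 340 310 370 -.1 0 .1
```

```text
t 24.58 tcp [ 0.4869 -0.3622  0.0882] jaw -17.5 tilt 0.13 w 21.8 F [-0.5 -0.6 -2.9] j [ 0.02  0.68  0.83  1.82 -0.62  0.93  0.82]
slide [-1.3  0.1 10.2] roll -0.006
-0.1 556 0.9
0.0 556 0.9
0.1 556 0.9
rim [ 0.4863 -0.361   0.0184] tilt x -0.036 tilt y 0.005 h 0.0888 556 0.9
```

View pics/s21.png

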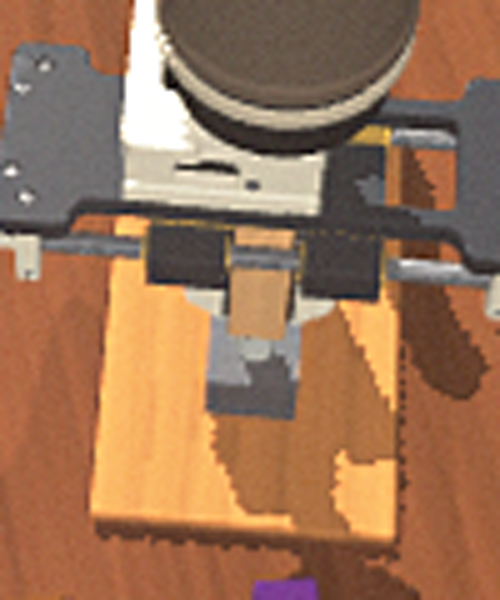

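The driver hangs about 10 mm above the rest, tilted 0.03 rad. I'll lower it with a light grip, then open.

Request:
{"name": "jog_arm", "arguments": {"increments": [{"slide":[0,0,3],"roll":0,"gripper":0.15},{"slide":[0,0,6],"roll":0,"gripper":0.15},{"slide":[0,0,8],"roll":0,"gripper":0.15},{"slide":[0,0,9.5],"roll":0,"gripper":0.15},{"slide":[0,0,10.5],"roll":0,"gripper":0.15},{"slide":[0,0,11.5],"roll":0,"gripper":0.15},{"slide":[0,0,11.5],"roll":0,"gripper":0.15},{"slide":[0,0,11.5],"roll":0,"gripper":0.15},{"slide":[0,0,11.5],"roll":0,"gripper":0.15},{"slide":[0,0,11.5],"roll":0,"gripper":0.15}], "newtons": 6}}

```text
clock: 25.42
position: [0.4861, -0.362, 0.0759]
ee_rot: [2.534, 1.856, 0.001]
force: [-1.3, 2.7, 6.6]
width: 0.24
```

```bash
python3 look.py 22 260 360 270 390; python3 go.py .4866 -.3635 .078 -17.2; P=$(python3 -c "
from cell import arm;print(*arm.observe()['position'])"); python3 f8.py 22 $P -17.5 285 340 310 370 -.1 0 .1
```

```text
t 25.47 tcp [ 0.4862 -0.3619  0.0759] jaw -17.5 tilt 0.05 w 22.0 F [-2.2  2.4  5.8] j [ 0.02  0.69  0.82  1.83 -0.63  0.91  0.83]
slide [-1.4  0.9 -2.1] roll -0.006
-0.1 620 1.13
0.0 621 1.14
0.1 599 1.48
rim [ 0.4865 -0.3616  0.0078] tilt x -0.026 tilt y -0.005 h 0.0871 621 1.14
```

Contact with the rest: rim z 7.8 mm, +6.6 N. Opening slowly and straight up.

Request:
{"name": "jog_arm", "arguments": {"increments": [{"slide":[0,0,-0.5],"roll":0,"gripper":0.25},{"slide":[0,0,-0.5],"roll":0,"gripper":0.28},{"slide":[0,0,-0.5],"roll":0,"gripper":0.35},{"slide":[0,0,-0.5],"roll":0,"gripper":0.5},{"slide":[0,0,-0.5],"roll":0,"gripper":0.6},{"slide":[0,0,-0.5],"roll":0,"gripper":0.65},{"slide":[0,0,-0.5],"roll":0,"gripper":0.65},{"slide":[0,0,-15],"roll":0,"gripper":0.65},{"slide":[0,0,-50],"roll":0,"gripper":0.65},{"slide":[0,0,-90],"roll":0,"gripper":0.65}]}}

```text
clock: 26.3
position: [0.4848, -0.3607, 0.1644]
ee_rot: [-2.531, -1.854, 0.003]
force: [1.0, -0.4, 1.1]
width: 0.652
```

Request:
{"name": "jog_arm", "arguments": {"increments": [{"slide":[0,0,-40],"roll":0,"gripper":0.65},{"slide":[0,0,-80],"roll":0,"gripper":0.65},{"slide":[-10,-30,-110],"roll":0,"gripper":0.65},{"slide":[-20,-60,-120],"roll":0,"gripper":0.65},{"slide":[-20,-100,-120],"roll":0,"gripper":0.65},{"slide":[-20,-130,-120],"roll":0,"gripper":0.65},{"slide":[-20,-150,-120],"roll":0,"gripper":0.65},{"slide":[-20,-150,-120],"roll":0,"gripper":0.65},{"slide":[-20,-150,-120],"roll":0,"gripper":0.65},{"slide":[-20,-150,-120],"roll":0,"gripper":0.65}]}}

```text
clock: 27.13
position: [0.3379, -0.3355, 0.2855]
ee_rot: [2.533, 1.858, 0.001]
force: [0.6, -0.7, 0.7]
width: 0.65
```

```bash
python3 look.py 23 200 400 60 410 100 420 150 300; python3 go.py .4866 -.3635 .078 -17.2;  python3 hf.py side23:255,287,130,168 top23:160,192,192,224 | sort -k4 -n | awk '{c[$1]++; if(c[$1]<=3)print}'; python3 f8.py 23 .4862 -.3619 .0759 -17.5 285 340 300 370 -.1 0 .1
```

```text
t 27.23 tcp [ 0.338  -0.3358  0.2852] jaw -17.5 tilt 0.06 w 59.8 F [0.5 0.4 0.4] j [-0.26  0.2   1.13  1.89 -0.2   1.17  0.63]
slide [ 18.4 150.1 207.2] roll -0.005
side23 -0.39 1.18 1.706 [-0.4 -0.  -1.9] 110
side23 -0.31 1.26 1.735 [-0.7  0.4 -1.9] 110
side23 -0.47 1.1 1.745 [-0.4  0.1 -1.9] 110
top23 -0.39 1.18 2.161 [ 0.9  0.9 -0.4] 111
top23 -0.31 1.26 2.246 [ 0.6  0.8 -0.4] 111
top23 -0.47 1.1 2.299 [ 0.4  1.  -0.4] 111
-0.1 715 1.1
0.0 714 1.09
0.1 672 1.44
rim [ 0.486  -0.3612  0.0073] tilt x 0.004 tilt y 0.003 h 0.0876 715 1.1
```

View pics/s23.png

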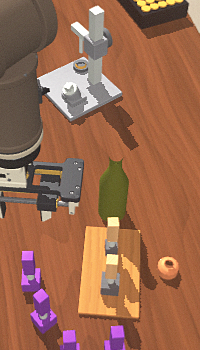

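View pics/t23.png

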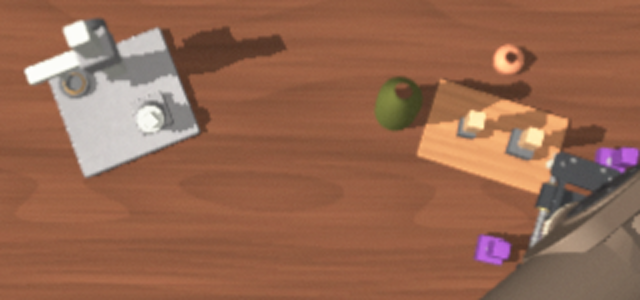

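Final check: both cameras read the head at about 1.18 rad. The driver stands upright on the rest, and the small driver, bottle, cap and crown look unmoved. The arm is clear at z 0.285 with no contact force, so I'm handing in.

```bash
python3 -c "
from cell import arm
print(arm.sign_off()); print(arm.observe()['clock'])"
```

```text
the job is handed in; nothing more can be done
None
the job is handed in; nothing more can be done
```

I set the larger driver on the slanted screw, turned the screw clockwise to its stop, and stood the driver back on the rest. I handed in at about 27 s of the 58 s allowed.

**How it went:** The tool could only slide and roll, so I tilted the driver about 0.35 rad in a light grip against the gauge's base edge. It seated with the rim at the seat (within about 1 mm) and the axis within 0.02 rad. I turned it in two strokes with loosely closed jaws, re-gripping once. After lifting it off along the screw's axis, I straightened it in the grip against the fixed boss and put it back.

**Last checks:**
- **Stop:** the moment about vertical rose from 0.14 to 0.90 N m. The head reads about 1.18 rad in both cameras, to roughly ±0.1; the stop is at 1.2.
- **Driver:** upright on the rest within 0.005 rad and released.
- **Other objects:** the small driver, bottle, cap and crown looked unmoved in the final pictures; I did not measure them.

**Not as clean:**
- My first attempt to tip the driver on the rest failed, and it slid about 30 mm while still upright.
- During the first turning stroke the driver leaned about 0.06–0.075 rad off the screw's axis, within the socket's play. It settled square after the re-grip, and the rest of the turn stayed within about 0.02 rad.
- The side camera's fit put the screw's sink at about 1.5 mm, against about 1.1 mm expected. I put this down to depth noise.

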